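Pack away the handset samples after the bench test

TASK

The test is over: lay every loose handset from the bench flat on the floor of the open drawer, and every battery pack flat on the floor of the open hard case, none on top of another. Then push the drawer fully home until it snaps in at its catch, and press the case lid down until it snaps shut. Leave everything else, including the handset on its charger, where it is.

Things in the scene. Friction and masses are not known exactly. Their poses are not given: they have to be found in the camera images.
- drawer (a joint): upper drawer of a fixed grey steel two-drawer bench unit (300 deep, 340 wide, 150 high; letter tray on the rear of its top, to z 0.2): m it stands out along the unit's -x; 0 = home, 0.195 = fully out. Stays where left (1 N friction). A spring ball catch meets it some 17 mm before home: push it over (8 to 12 N) and it snaps to 0 and is held; short of that it rests at 0.007 or more.
- drawer_floor (a point): on the drawer's floor (88 mm above the bench), centre line, inner face of the front panel; moves with the drawer, axes as the unit's (x inwards, z up). Inside 300 wide, 255 long; only x up to the joint's value is open from above. Partitions along x at y = +-51 mm (4 thick, 22 high) make 3 compartments 97 wide, centred at y = -101, 0, 101 mm. Walls 46 high over the floor.
- drawer_pull (a point): middle of the front face of the drawer's aluminium pull, a bar 120 wide (y), 12 high, 122 mm above the bench, that stands 18 mm out from the front panel (12 thick, 332 wide, its top 145 mm above the bench); moves with the drawer, axes as the unit's (its x is the way in). The unit's front faces its own -x, towards the robot. The lower drawer is shut and does not move.
- battery_case: open aluminium hard case, black corners; lower part 150 deep (x) x 200 wide (y) x 50 high, fixed. Origin: centre of its underside; front to its own -x, hinge at +x. Walls 5 thick, inner floor 6 mm above the bench. Foam partitions along x at y = +-32 mm (4 thick, 14 high) make three bays about 60 wide and 140 long, centred at y = -64, 0, 64 mm.
- case_lid (a joint): the case's lid, a slab 150 x 200 x 18 mm: 0 = shut, 1.57 = upright, 2.0 = its stop. Stiff hinge: it stays where it is left (1 to 3 N at its edge moves it). A snap catch at the middle of the front meets it at about 0.09 rad: it must be pressed past it (8 to 12 N at the front edge), then it snaps to 0 and is held.
- lid_edge (a point): middle of the lid's front edge on its outer face (the top face when shut, then 68 mm above the bench); moves with the lid: its x runs from the edge towards the hinge, its z out of the outer face. When upright the outer face looks away from the robot. A steel tongue 34 wide stands 9 mm past this edge.
- lid_hinge (a point): middle of the hinge line on the case's rear rim, 50 mm above the bench, 75 mm behind the case's middle; axes as the case's. The lid turns about this y axis.
- handset1: white cordless telephone handset with grey keypad and dark display, a slab 132 long (x) x 46 wide (y) x 22 thick (z), about 120 g, lying face up on the bench; may be absent. Origin: the middle of the slab (11 mm above what it lies on).
- handset2: white cordless telephone handset with grey keypad and dark display, a slab 132 long (x) x 46 wide (y) x 22 thick (z), about 120 g, lying face up on the bench; may be absent. Origin: the middle of the slab (11 mm above what it lies on).
- handset3: white cordless telephone handset with grey keypad and dark display, a slab 132 long (x) x 46 wide (y) x 22 thick (z), about 120 g, lying face up on the bench; may be absent. Origin: the middle of the slab (11 mm above what it lies on).
- pack1: dark grey rechargeable battery pack with paper label, a block 56 long (x) x 36 wide (y) x 16 thick (z), about 50 g, lying flat on the bench; may be absent. Origin: the middle of the block (8 mm above what it lies on).
- pack2: dark grey rechargeable battery pack with paper label, a block 56 long (x) x 36 wide (y) x 16 thick (z), about 50 g, lying flat on the bench; may be absent. Origin: the middle of the block (8 mm above what it lies on).
- pack3: dark grey rechargeable battery pack with paper label, a block 56 long (x) x 36 wide (y) x 16 thick (z), about 50 g, lying flat on the bench; may be absent. Origin: the middle of the block (8 mm above what it lies on).
- charger: bystander: white charging cradle 85 x 85 x 30 mm with another handset standing in it (reclined, top about 165 mm above the bench). Origin: centre of the cradle's underside.
- multimeter: bystander: dark multimeter lying on its back, 185 x 88 x 38 mm. Origin: centre of its underside.
- adapter1: bystander: black plug-in power adapter 62 x 44 x 30 mm. Origin: centre of its underside.
- adapter2: bystander: another such power adapter.
- tape_roll: bystander: roll of clear tape lying flat, 60 mm across, 18 high. Origin: centre of its underside.
- screwdriver: bystander: screwdriver 160 mm long, lying. Origin: middle of its underside.
Things that resemble listed ones, but are neither listed nor needed, are in the scene too. Leave any turquoise look-alike of the pack2 alone. Leave any turquoise look-alike of the handset3 alone.

How it is judged:
By the outcome, as a careful person would: the job done as asked, in the order asked, and still so for the second after the job is handed in, with the robot touching nothing.
Of handset1, handset2, handset3 only 2 to 3 are there at a start; the rules pass over those that are not, and their reading is None.
Of pack1, pack2, pack3 only 2 to 3 are there at a start; the rules pass over those that are not, and their reading is None.
At some moment in a run one of handset1, handset2, handset3, pack1, pack2, pack3 may be knocked a few centimetres aside while the robot is not near it.
Once in a run the grip may slacken for a moment while it holds something.
It also fails if it takes over 210 s, if anything falls off the work surface, if the arm or the gripper's body presses on something with over 40 N, if the wrist force passes 120 N, or if a joint passes its speed limit or range.

ROBOT

A 7-joint arm with a two-finger parallel gripper is mounted at the origin on the work surface. World frame = base frame: x ahead of the robot, y to its left, z up, the work surface at z = 0. Lengths are in m, angles in rad, forces in N, time in s.
With the tool pointing down it reaches from about 0.4 to 0.85 m from the base axis. Payload 4.5 kg.
Tool frame: the origin (TCP) lies between the finger pads; the fingertips stand r.tip_reach ahead of it and the grasp point (between the pads) lies 3 mm ahead of it (r.tip_reach is the distance from the TCP to the fingertips, in m); z points along the fingers, y is the line along which they close (so a half turn about z gives the same grasp; the last joint's range is limited). The gripper opens to 88 mm and grips with 3 to 60 N. Pads are 18 mm wide; open, the fingers measure 123 mm over their backs; the gripper's body (75 mm by 187 mm) begins 45 mm behind the grasp point.
Start: joints at [-1.265, 0.689, -0.195, 1.565, 0.157, 0.902, -0.215], TCP at [0.168, 0.602, 0.234] pointing down, gripper open.
Joint ranges: [-3.01, 3.01], [-0.46, 2.08], [-1.47, 1.51], [0.13, 2.56], [-1, 4.14], [0.04, 2.09], [-2.66, 2.66]. Speed limits (rad/s): [2.57, 2.57, 3.14, 3.14, 3.14, 3.14, 3.14].

INTERFACE

Orientations are given as a unit quaternion [x, y, z, w].
In Python, from plant import r gives the robot as it stands.
- The arm moves only by the tool step_arm, never from a script. Its argument "motion" is a list of rows, each an object with "dp": the shift along the tool's x, y, z in mm, a list of three; "twist": the turn, a rotation vector about the tool's x, y, z in rad, a list of three; "hand": the opening, from -1 (shut) to 1 (fully open). In form: [{"dp": [dx, dy, dz], "twist": [rx, ry, rz], "hand": hand}, ...]. A call has 1 to 5 rows; each row is the pose to reach, as a shift and turn from the pose commanded when the call began, along the tool's axes at that moment; what a row does not reach only later rows make up. A row lasts 1/8 s, in which the tool goes at most 62.5 mm and 10.7 degrees, less where a joint would pass 70% of its speed; a pose out of reach is approached as far as the arm can. A call with a gripper value outside its range is refused whole. The fingers move at their own pace and stop on an object; "force" is the grip in N (left out, the last holds). Time passes only in rows, so rows that repeat a pose let the fingers close. It gives the time, the measured TCP pose, the force, the opening and the grip force at its end, in the units of the state.
- r.get_state(): the state, without advancing time (a new reading comes with each control period).
- r.snapshot(name): name is "scene" or "top" or "wrist"; returns a dict with "pixels" (480x640x3 uint8, red, green, blue), "depth" (480x640 float32, m along the optical axis (not along the pixel's ray), 0 where there is no reading), "fx", "fy", "cx", "cy" (pixels), "xyz" and "orientation" of the camera in the world; the wrist camera has in their place "mount" (4x4, takes a point from camera to tool coordinates, whose origin is the TCP and whose axes are the flange's). Camera axes: x right, y down, z forward; pixel columns grow to the right and rows downward; lengths in m; the calibration is good to about 2 mm. A picture is of the moment at which its call begins: read the wrist's pose just before it.
- r.finish_job(): hands the job in; it is judged then, once.
Trained networks look in the newest picture that a camera, given by its name, has taken for a name from the list of things; names that differ only in an ending like _2 or _b are one class to them, and where a whole thing is asked for, a point or a joint stands for the part that bears it (a point fixed in the world has none). Each returns a list of dicts, best first, with "score" (0 to 1); they miss things now and then, are a little off and sometimes report something else, mostly with a low value. They report only what shows in the picture. A call takes as long as a camera call. They do not tell look-alikes from the thing itself.
- r.search_frame(camera, thing): "at" ([x, y, z] in m, in the coordinates of the camera as it stood for that picture, good to about 4 mm: the middle of the surface that is visible of it).
The state is a dict: "clock": time; "q": joint angles; "qd": joint speeds; "joint_torque": joint torques, N m; "tool_pos": TCP position; "eef_rot": TCP orientation; "contact_force": force on the tool from outside, world axes, zero at the start; "moment": the same for the moment, N m; "opening": opening from 0.0 (shut) to 1.0 (fully open); "finger_force": force on a finger pad.
Only numpy, scipy, OpenCV 4.12 (cv2) and the standard library are available. Lean on these libraries where they do the work, as an engineer would, in place of code of your own. Each camera call takes 0.05 s, during which the arm holds its last target. There are 200 camera calls.

## Working session

There is one attempt and no reset: what is moved stays moved. The work goes in short steps, Python scripts to look and compute and a tool call to move; the robot and the scene stay as the last step left them, time stands still between calls to the robot, and variables do not carry over. Pictures are saved under pics/ and viewed, at most 14 in all, crops included, and the job is handed in when it is done.

Besides the shell and the picture viewer there is one more tool, called after "Call:" as a command line: name --argument value ..., lists and objects as JSON in quotes. step_arm: Moves the arm, as the interface text tells. Its arguments: {"type":"object","properties":{"motion":{"type":"array"},"force":{"type":"number"}},"required":["motion"]}

```bash
mkdir -p pics; ls; cat > h.py <<'E'
import numpy as np, cv2
from scipy.spatial.transform import Rotation as R
from plant import r
def cam(name):
    st=r.get_state(); s=r.snapshot(name)
    if 'mount' in s:
        T=np.eye(4);T[:3,:3]=R.from_quat(st['eef_rot']).as_matrix();T[:3,3]=st['tool_pos'];s['T']=T@np.array(s['mount'])
    else:
        T=np.eye(4);o=np.array(s['orientation']);T[:3,:3]=R.from_quat(o).as_matrix() if o.size==4 else o.reshape(3,3);T[:3,3]=s['xyz'];s['T']=T
    return s
def cloud(s):
    v,u=np.mgrid[:480,:640];d=s['depth']
    p=np.stack([(u-s['cx'])/s['fx']*d,(v-s['cy'])/s['fy']*d,d],-1)
    return p@s['T'][:3,:3].T+s['T'][:3,3]
def save(s,n): cv2.imwrite('pics/'+n,s['pixels'][:,:,::-1])
def find(s,name,thing):
    out=[]
    for d in r.search_frame(name,thing):
        a=np.array(d['at']);w=s['T'][:3,:3]@a+s['T'][:3,3]
        px=(int(a[0]/a[2]*s['fx']+s['cx']),int(a[1]/a[2]*s['fy']+s['cy']))
        out.append((round(d['score'],2),w.round(3).tolist(),px))
    return out
E
python3 - <<'E'
from h import *
print(r.get_state(), r.tip_reach)
for n in['top','scene']:
    s=cam(n);save(s,n+'0.png');print(n,s['T'].round(3).tolist(),s['fx'])
    np.save(n+'0.npy',cloud(s))
    for t in['handset1','pack1','drawer_pull','battery_case','lid_edge','charger','multimeter','adapter1','tape_roll','screwdriver']:
        print(t,find(s,n,t))
E
```

```text
pics
{'clock': 0.0, 'q': array([-1.26521186,  0.68995686, -0.19449003,  1.56634996,  0.15729346,
        0.90251309, -0.21506082]), 'qd': array([-0.00129489,  0.00026226, -0.00202389,  0.00277662,  0.00044378,
       -0.00018112, -0.00011891]), 'joint_torque': array([-9.35493408e-04, -5.27558684e+01, -1.26710571e+00, -1.53431994e+01,
       -5.26155322e-02,  6.66586086e-03,  1.69449531e-04]), 'tool_pos': array([0.16766896, 0.60141675, 0.23312479]), 'eef_rot': array([ 1.35423897e-01,  9.90787325e-01, -9.17556150e-04, -5.03708625e-05]), 'contact_force': array([ 0.07549667, -0.37678358,  1.22465369]), 'moment': array([-0.01244042,  0.00190097, -0.01269417]), 'finger_force': 0.0, 'opening': 0.9995102537042057} 0.022
top [[0.09, -0.974, 0.207, 0.401], [-0.996, -0.088, 0.02, 0.057], [-0.002, -0.208, -0.978, 0.971], [0.0, 0.0, 0.0, 1.0]] 445.8379982521809
handset1 [(0.88, [0.658, 0.076, 0.021], (321, 213)), (0.87, [0.502, 0.027, 0.022], (338, 285)), (0.8, [0.803, 0.285, 0.025], (235, 143)), (0.69, [0.663, 0.002, 0.021], (355, 213))]
pack1 [(0.93, [0.506, 0.117, 0.015], (296, 280)), (0.93, [
[... 1174 characters left out ...]
 232)), (0.57, [0.515, 0.115, 0.02], (312, 242))]
drawer_pull [(0.69, [0.441, -0.274, 0.087], (156, 305))]
battery_case [(0.57, [0.449, 0.365, 0.036], (354, 179))]
lid_edge [(0.86, [0.52, 0.383, 0.151], (382, 151))]
charger [(0.81, [0.802, 0.018, 0.042], (385, 324))]
multimeter [(0.62, [0.667, 0.076, 0.021], (351, 282)), (0.58, [0.668, 0.436, 0.038], (435, 199)), (0.19, [0.511, 0.115, 0.018], (311, 242))]
adapter1 [(0.62, [0.41, 0.136, 0.032], (288, 216)), (0.61, [0.78, -0.091, 0.032], (343, 356))]
tape_roll [(0.7, [0.785, 0.152, 0.012], (412, 290))]
screwdriver [(0.62, [0.442, -0.268, 0.085], (159, 304)), (0.47, [0.454, -0.054, 0.015], (245, 270)), (0.28, [0.412, 0.138, 0.033], (288, 215))]
```

View pics/top0.png

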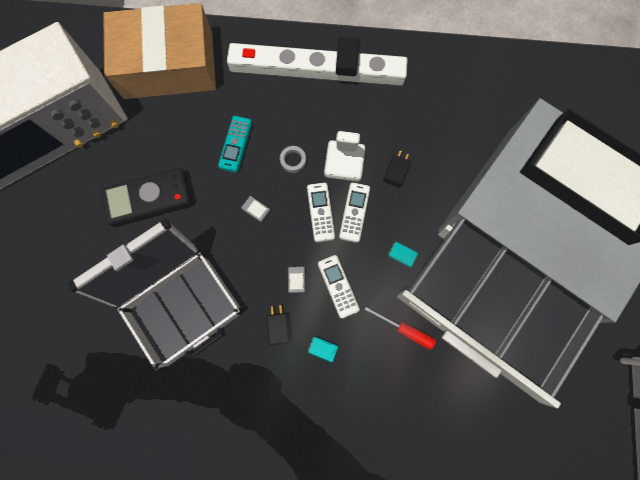

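View pics/scene0.png

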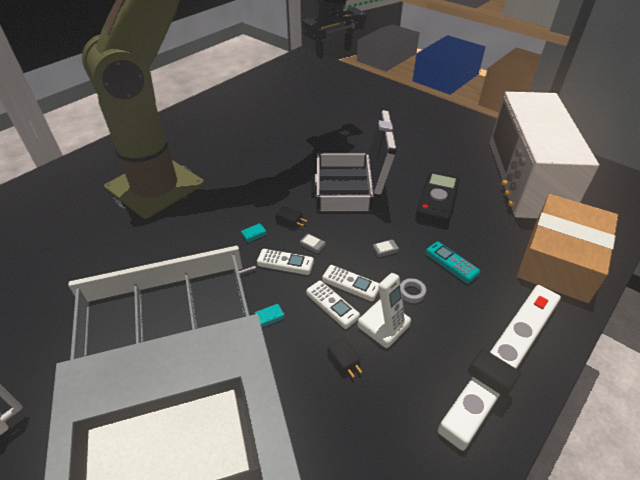

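The top view shows three white handsets at (321,213), (355,213) and (338,285), and two packs at (296,280) and (256,208). The turquoise look-alikes are to be left alone. The open case is at the lower left and the drawer at the right. Next I'll measure the poses.

```bash
cat >> h.py <<'E'
def rect(P,c,rad,z0,z1,k=None):
    m=(np.hypot(P[...,0]-c[0],P[...,1]-c[1])<rad)&(P[...,2]>z0)&(P[...,2]<z1)
    if k is not None:
        n,l=cv2.connectedComponents(m.astype(np.uint8)); ids=l[m]; d=np.hypot(P[m][:,0]-c[0],P[m][:,1]-c[1]); m=l==ids[d.argmin()]
    q=P[m][:,:2].astype(np.float32)
    (cx,cy),(w,h),a=cv2.minAreaRect(q*1000)
    if w<h: w,h,a=h,w,a+90
    return [round(cx/1000,4),round(cy/1000,4)],round(w),round(h),round((a+90)%180-90,1),len(q),round(float(np.median(P[m][:,2])),4)
E
python3 - <<'E'
from h import *
P=np.load('top0.npy')
for n,c,rad in[('hA',(.658,.076),.09),('hB',(.663,.002),.09),('hC',(.502,.027),.09),('p1',(.506,.117),.045),('p2',(.657,.224),.045),('turqP',(.369,.043),.045),('turqP2',(.579,-.108),.045)]:
    print(n,rect(P,c,rad,.010,.03,1))
print('case rim',rect(P,(.447,.373),.16,.044,.054))
print('lid',rect(P,(.493,.406),.2,.06,.3))
import itertools
# drawer front top and unit top
print('front',rect(P,(.45,-.3),.3,.138,.15))
m=(P[...,2]>.138)&(P[...,2]<.149)
print('panel',rect(P,(.44,-.28),.22,.135,.1485,1))
for v,u in[(297,405),(400,555),(350,480),(345,470),(330,430),(215,460),(105,540),(320,610),(232,445)]: print((u,v),P[v,u].round(3))
print('unit',rect(P,(.7,-.5),.4,.146,.156,1))
E
```

```text
hA ([0.6628, 0.078], 132, 46, 13.0, 1197, 0.0225)
hB ([0.6692, 0.0034], 132, 46, -6.9, 1192, 0.0224)
hC ([0.5023, 0.026], 132, 46, 27.5, 1325, 0.0225)
p1 ([0.5086, 0.1169], 57, 35, 8.4, 431, 0.0168)
p2 ([0.6574, 0.2237], 57, 36, 59.2, 402, 0.0166)
turqP ([0.3686, 0.0473], 56, 36, 73.8, 472, 0.0168)
turqP2 ([0.5848, -0.1088], 56, 37, 67.0, 428, 0.0165)
case rim ([0.421, 0.3488], 203, 154, -49.0, 1121, 0.0504)
lid ([0.4946, 0.4124], 202, 47, -49.1, 5234, 0.1542)
front ([0.5426, -0.3202], 346, 342, -31.9, 6039, 0.1489)
panel ([0.4034, -0.2324], 331, 19, 57.7, 1412, 0.1452)
(405, 297) [ 0.48  -0.095  0.135]
(555, 400) [ 0.323 -0.364  0.146]
(480, 350) [ 0.396 -0.232  0.145]
(470, 345) [ 0.403 -0.218  0.133]
(430, 330) [ 0.427 -0.176  0.   ]
(460, 215) [ 0.644 -0.19   0.145]
(540, 105) [ 0.885 -0.343  0.151]
(610, 320) [ 0.471 -0.468  0.144]
(445, 232) [ 0.631 -0.187  0.053]
unit ([0.6457, -0.521], 14, 3, -29.8, 12, 0.1536)
```

```bash
python3 - <<'E'
from h import *
P=np.load('top0.npy')
def loc(o,yaw):
    a=np.radians(yaw);d=P-np.array([*o,0]);q=np.empty_like(P)
    q[...,0]=d[...,0]*np.cos(a)+d[...,1]*np.sin(a);q[...,1]=-d[...,0]*np.sin(a)+d[...,1]*np.cos(a);q[...,2]=P[...,2];return q
def prof(Q,xs,y0,y1,ax):
    for x in xs:
        o=1-ax
        m=(abs(Q[...,ax]-x)<.0025)&(Q[...,o]>y0)&(Q[...,o]<y1)&(P[...,2]>-.01)
        if m.any(): print(round(x*1000),np.percentile(Q[m][:,2]*1000,[5,50,95]).round(),end='; ')
    print()
D=loc((.4034,-.2324),-32.3)
m=(abs(D[...,0])<.03)&(abs(D[...,1])<.17)&(P[...,2]>.1435)&(P[...,2]<.1475)
q=D[m];print('panel top x',np.percentile(q[:,0],[1,50,99]),'y',np.percentile(q[:,1],[.5,99.5]),'slope',np.polyfit(q[:,1],q[:,0],1))
print('profile x, mid comp');prof(D,np.arange(-.04,.22,.01),-.03,.03,0)
print('profile y');prof(D,np.arange(-.18,.185,.005),.07,.12,1)
C=loc((.421,.3488),40.9)
m=(C[...,2]>.03)&(abs(C[...,1])<.09)&(C[...,0]>.06)&(C[...,0]<.2)
print('case prof y');prof(C,np.arange(-.11,.115,.005),-.05,.03,1)
print('case prof x');prof(C,np.arange(-.1,.16,.005),.045,.085,0)
for z in np.arange(.06,.23,.02):
    k=m&(abs(C[...,2]-z)<.005)
    if k.any():print(round(z,2),np.percentile(C[k][:,0],[2,50,98]).round(3))
s=cam('scene')
np.save('s.npy',cloud(s));P=np.load('s.npy');S=loc((.421,.3488),40.9)
m=(S[...,2]>.03)&(abs(S[...,1])<.09)&(S[...,0]>.06)&(S[...,0]<.2)
for z in np.arange(.06,.23,.02):
    k=m&(abs(S[...,2]-z)<.005)
    if k.any():print('sc',round(z,2),np.percentile(S[k][:,0],[2,50,98]).round(3))
E
```

```text
panel top x [-0.00845215 -0.00221914  0.0042246 ] y [-0.16381998  0.16243955] slope [-0.00706076 -0.0022119 ]
profile x, mid comp
-40 [-2.  1.  3.]; -30 [-2.  1.  3.]; -20 [ -1. 127. 131.]; -10 [ -1. 128. 143.]; 0 [144. 146. 148.]; 20 [87. 89. 92.]; 30 [87. 90. 92.]; 40 [86. 89. 91.]; 50 [87. 89. 91.]; 60 [86. 89. 91.]; 70 [87. 90. 92.]; 80 [87. 89. 91.]; 90 [87. 89. 91.]; 100 [87. 89. 92.]; 110 [86. 89. 92.]; 120 [87. 89. 92.]; 130 [87. 89. 92.]; 140 [87. 89. 92.]; 150 [87. 89. 91.]; 160 [87. 89. 92.]; 170 [87. 90. 92.]; 180 [ 87.  91. 152.]; 190 [ 87. 149. 152.]; 200 [ 88. 149. 152.]; 210 [149. 151. 153.]; 
profile y
-155 [132. 134. 137.]; -150 [ 88. 114. 135.]; -145 [87. 89. 91.]; -140 [87. 89. 92.]; -135 [87. 89. 92.]; -130 [86. 89. 92.]; -125 [87. 89. 92.]; -120 [87. 89. 91.]; -115 [87. 89. 91.]; -110 [87. 89. 91.]; -105 [86. 89. 92.]; -100 [88. 90. 93.]; -95 [87. 89. 91.]; -90 [87. 90. 91.]; -85 [87. 89. 92.]; -80 [87. 89. 91.]; -75 [87. 89. 92.]; -70 [87. 89. 92.]; -65 [87. 89. 91.]; -60 [87. 89. 91.]; -55 [109. 110. 110.]; -50 [ 89. 105. 113.]; -45 [87. 89. 92.]; -40 [87. 89.
[... 2229 characters left out ...]
 5.  8. 10.]; 60 [ 5.  8. 10.]; 65 [ 5.  7. 10.]; 70 [ 7. 31. 53.]; 75 [50. 62. 74.]; 80 [ 72.  87. 100.]; 85 [ 98. 113. 126.]; 90 [122. 139. 153.]; 95 [151. 165. 177.]; 100 [177. 188. 196.]; 105 [193. 197. 199.]; 110 [195. 197. 199.]; 115 [194. 196. 197.]; 120 [193. 194. 197.]; 
0.06 [0.074 0.075 0.078]
0.08 [0.077 0.079 0.081]
0.1 [0.081 0.083 0.085]
0.12 [0.085 0.087 0.089]
0.14 [0.088 0.091 0.092]
0.16 [0.092 0.094 0.096]
0.18 [0.096 0.098 0.1  ]
0.2 [0.086 0.109 0.118]
sc 0.06 [0.074 0.076 0.077]
sc 0.08 [0.078 0.079 0.081]
sc 0.1 [0.081 0.083 0.085]
sc 0.12 [0.086 0.087 0.088]
sc 0.14 [0.089 0.091 0.092]
sc 0.16 [0.093 0.094 0.096]
sc 0.18 [0.097 0.098 0.099]
sc 0.2 [0.089 0.11  0.118]
```

```bash
cat > plan.py <<'E'
# plan(list of (x,y,z,yaw_of_tool_y_deg,hand[,hold rows])) from the commanded pose kept in cmd.json
from h import *
import json,os
def plan(wps,reset=False):
    st=r.get_state();Rm=R.from_quat(st['eef_rot']).as_matrix()
    meas=[*st['tool_pos'],np.degrees(np.arctan2(Rm[1,1],Rm[0,1]))]
    c=meas if reset or not os.path.exists('cmd.json') else json.load(open('cmd.json'))
    print('t',round(st['clock'],1),'meas',np.round(meas,4).tolist(),'cmd',np.round(c,4).tolist(),'open',round(st['opening']*88,1),'F',st['contact_force'].round(1))
    rows=[];cur=np.array(c,float)
    for w in wps:
        t=np.array(w[:4],float);d=t-cur;d[3]=(d[3]+180)%360-180
        n=max(1,int(np.ceil(max(np.linalg.norm(d[:3])/.06,abs(d[3])/10.3))))
        rows+=[(*(cur+d*i/n),w[4]) for i in range(1,n+1)]
        rows+=[(*t,w[4])]*(w[5] if len(w)>5 else 0);cur=t
    b=np.array(c,float)
    for i in range(0,len(rows),5):
        a=np.radians(b[3]);ty=np.array([np.cos(a),np.sin(a),0]);tz=np.array([0,0,-1.]);tx=np.cross(ty,tz)
        M=np.stack([tx,ty,tz]);out=[]
        for q in rows[i:i+5]:
            dp=[int(v) for v in (M@(np.array(q[:3])-b[:3])*1000).round()];th=round(-np.radians((q[3]-b[3]+180)%360-180),2)
            out.append('{"dp":%s,"twist":[0,0,%g],"hand":%g}'%(dp,th,q[4]))
        print('['+','.join(out)+']')
        b=np.array([*(b[:3]+M.T@(np.array(dp)/1000)),b[3]-np.degrees(th)])
    json.dump(b.tolist(),open('cmd.json','w'))
u=np.radians(-31.9);D0=np.array([.4034+.0045*.849-.001*.528,-.2324-.0045*.528-.001*.849])
def dr(x,y): return (D0+x*np.array([np.cos(u),np.sin(u)])+y*np.array([-np.sin(u),np.cos(u)])).tolist()
cc=np.radians(40.9)
def cs(x,y): return (np.array([.421,.3488])+x*np.array([np.cos(cc),np.sin(cc)])+y*np.array([-np.sin(cc),np.cos(cc)])).tolist()
E
python3 - <<'E'
from plan import *
plan([(.35,.30,.2,30,.5),(.5086,.1169,.12,8.4,.5),(.5086,.1169,.06,8.4,.5,1)],True)
print(cs(-.018,-.064),cs(-.018,0))
E
```

```text
t 1.1 meas [0.1678, 0.6021, 0.2339, 74.4297] cmd [0.1678, 0.6021, 0.2339, 74.4297] open 87.9 F [-1.3  0.3  0.2]
[{"dp":[-43, -40, 6],"twist":[0,0,0.13],"hand":0.5},{"dp":[-86, -81, 11],"twist":[0,0,0.26],"hand":0.5},{"dp":[-128, -121, 17],"twist":[0,0,0.39],"hand":0.5},{"dp":[-171, -161, 23],"twist":[0,0,0.52],"hand":0.5},{"dp":[-214, -202, 28],"twist":[0,0,0.65],"hand":0.5}]
[{"dp":[-58, -6, 6],"twist":[0,0,0.13],"hand":0.5},{"dp":[-107, -3, 22],"twist":[0,0,0.2],"hand":0.5},{"dp":[-155, 0, 38],"twist":[0,0,0.28],"hand":0.5},{"dp":[-203, 3, 54],"twist":[0,0,0.35],"hand":0.5},{"dp":[-252, 6, 70],"twist":[0,0,0.43],"hand":0.5}]
[{"dp":[-42, 23, 16],"twist":[0,0,0.07],"hand":0.5},{"dp":[-42, 23, 76],"twist":[0,0,0.07],"hand":0.5},{"dp":[-42, 23, 76],"twist":[0,0,0.07],"hand":0.5}]
[0.4492980496328922, 0.28864004332635895] [0.40739463755498245, 0.3370146653530879]
```

Call:
step_arm --motion '[{"dp": [-43, -40, 6], "twist": [0, 0, 0.13], "hand": 0.5}, {"dp": [-86, -81, 11], "twist": [0, 0, 0.26], "hand": 0.5}, {"dp": [-128, -121, 17], "twist": [0, 0, 0.39], "hand": 0.5}, {"dp": [-171, -161, 23], "twist": [0, 0, 0.52], "hand": 0.5}, {"dp": [-214, -202, 28], "twist": [0, 0, 0.65], "hand": 0.5}]' --force 15

```text
clock: 1.78
tool_pos: [0.3207, 0.3488, 0.2061]
eef_rot: [0.446, 0.895, 0.001, 0.0]
contact_force: [1.1, 1.3, -0.0]
opening: 0.751
finger_force: 0.0
```

Call:
step_arm --motion '[{"dp": [-58, -6, 6], "twist": [0, 0, 0.13], "hand": 0.5}, {"dp": [-107, -3, 22], "twist": [0, 0, 0.2], "hand": 0.5}, {"dp": [-155, 0, 38], "twist": [0, 0, 0.28], "hand": 0.5}, {"dp": [-203, 3, 54], "twist": [0, 0, 0.35], "hand": 0.5}, {"dp": [-252, 6, 70], "twist": [0, 0, 0.43], "hand": 0.5}]'

```text
clock: 2.4
tool_pos: [0.4781, 0.1521, 0.1355]
eef_rot: [0.626, 0.78, 0.001, 0.0]
contact_force: [1.1, 0.1, -0.4]
opening: 0.747
finger_force: 0.0
```

Call:
step_arm --motion '[{"dp": [-42, 23, 16], "twist": [0, 0, 0.07], "hand": 0.5}, {"dp": [-42, 23, 76], "twist": [0, 0, 0.07], "hand": 0.5}, {"dp": [-42, 23, 76], "twist": [0, 0, 0.07], "hand": 0.5}]'

```text
clock: 2.78
tool_pos: [0.505, 0.1159, 0.0562]
eef_rot: [0.653, 0.758, -0.004, -0.003]
contact_force: [-0.5, 0.1, -0.2]
opening: 0.753
finger_force: 0.0
```

```bash
cat > chk.py <<'E'
from plan import *
def recheck(cs_,name='top'):
    s=cam(name);P=cloud(s)
    for n,c,rad,z0,z1 in cs_:
        try: print(n,rect(P,c,rad,z0,z1,1))
        except Exception as e: print(n,'none')
    return s,P
ALL=[('hA',(.663,.078),.1,.010,.03),('hB',(.669,.003),.1,.010,.03),('hC',(.502,.026),.1,.010,.03),('p1',(.508,.117),.06,.010,.03),('p2',(.657,.224),.06,.010,.03)]
E
python3 - <<'E'
from chk import *
s,P=recheck(ALL);save(s,'top1.png')
plan([(.5086,.1169,.06,8.4,.5),(.5086,.1169,.027,8.4,.5,1)])
E
```

```text
hA ([0.6623, 0.078], 131, 46, 13.2, 1146, 0.0225)
hB ([0.6694, 0.0034], 133, 46, -6.9, 1194, 0.0225)
hC ([0.5022, 0.0261], 132, 46, 27.3, 1220, 0.0226)
p1 none
p2 ([0.6582, 0.2248], 56, 36, 59.9, 293, 0.0169)
t 2.8 meas [0.5067, 0.1169, 0.0588, 8.5706] cmd [0.5084, 0.117, 0.0599, 8.5396] open 66.1 F [-0.2 -0.2 -0.6]
[{"dp":[0, 0, 0],"twist":[0,0,0],"hand":0.5},{"dp":[0, 0, 33],"twist":[0,0,0],"hand":0.5},{"dp":[0, 0, 33],"twist":[0,0,0],"hand":0.5}]
```

Call:
step_arm --motion '[{"dp": [0, 0, 33], "twist": [0, 0, 0], "hand": 0.5}, {"dp": [0, 0, 33], "twist": [0, 0, 0], "hand": 0.5}, {"dp": [0, 0, 33], "twist": [0, 0, 0], "hand": -0.5}, {"dp": [0, 0, 33], "twist": [0, 0, 0], "hand": -0.5}, {"dp": [0, 0, 33], "twist": [0, 0, 0], "hand": -0.5}]' --force 15

```text
clock: 3.45
tool_pos: [0.5089, 0.1171, 0.028]
eef_rot: [0.652, 0.758, 0.001, 0.0]
contact_force: [-0.5, -0.1, 0.9]
opening: 0.434
finger_force: 0.0
```

Call:
step_arm --motion '[{"dp": [0, 0, 0], "twist": [0, 0, 0], "hand": -0.5}, {"dp": [0, 0, -50], "twist": [0, 0, 0], "hand": -0.5}, {"dp": [0, 0, -100], "twist": [0, 0, 0], "hand": -0.5}, {"dp": [0, 0, -100], "twist": [0, 0, 0], "hand": -0.5}]'

```text
clock: 3.95
tool_pos: [0.5106, 0.1174, 0.1301]
eef_rot: [0.653, 0.758, 0.003, 0.002]
contact_force: [-0.4, -0.3, -1.1]
opening: 0.248
finger_force: 0.0
```

```bash
python3 - <<'E'
from plan import *
import json
c=json.load(open('cmd.json'));c[2]=.127;json.dump(c,open('cmd.json','w'))
x,y=cs(-.018,-.064)
plan([(x,y,.127,40.9,-.5,1),(x,y,.034,40.9,-.5,2)])
E
```

```text
t 4.0 meas [0.5106, 0.1174, 0.1301, 8.5114] cmd [0.5084, 0.117, 0.127, 8.5396] open 21.8 F [-0.4 -0.3 -1.1]
[{"dp":[45, -8, 0],"twist":[0,0,-0.14],"hand":-0.5},{"dp":[89, -16, 0],"twist":[0,0,-0.28],"hand":-0.5},{"dp":[134, -25, 0],"twist":[0,0,-0.42],"hand":-0.5},{"dp":[179, -33, 0],"twist":[0,0,-0.56],"hand":-0.5},{"dp":[179, -33, 0],"twist":[0,0,-0.56],"hand":-0.5}]
[{"dp":[0, 0, 46],"twist":[0,0,-0],"hand":-0.5},{"dp":[0, 0, 93],"twist":[0,0,-0],"hand":-0.5},{"dp":[0, 0, 93],"twist":[0,0,-0],"hand":-0.5},{"dp":[0, 0, 93],"twist":[0,0,-0],"hand":-0.5}]
```

```bash
python3 - <<'E'
from chk import *
s,P=recheck(ALL);save(s,'top2.png')
print(find(s,'top','pack1'))
w=cam('wrist');save(w,'w1.png')
import cv2;cv2.imwrite('pics/c1.png',np.hstack([s['pixels'][:,:,::-1][180:400,200:420],cv2.resize(w['pixels'][:,:,::-1],(293,220))]))
E
```

```text
hA ([0.6626, 0.0775], 133, 46, 14.0, 1071, 0.0226)
hB ([0.6701, 0.0033], 133, 46, -7.0, 1190, 0.0225)
hC ([0.5025, 0.0261], 132, 46, 27.2, 964, 0.0226)
p1 none
p2 ([0.6733, 0.2324], 24, 18, 58.6, 62, 0.0167)
[(0.6, [0.582, -0.107, 0.017], (402, 254))]
```

View pics/c1.png

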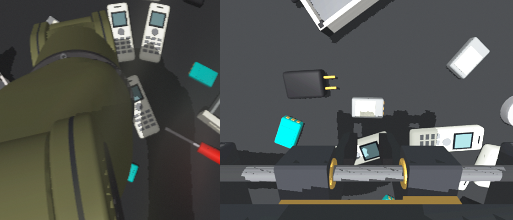

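The wrist picture shows the pack still on the bench, at about (367,107) in the composite, beside the fingers. I'll measure it with the wrist camera.

```bash
python3 - <<'E'
from chk import *
w=cam('wrist');P=cloud(w);print(w['T'].round(3).tolist())
print(find(w,'wrist','pack1'))
for n,c,rad,a,b in ALL+[('turq',(.3686,.0473),.06,.01,.03)]:
    try: print(n,rect(P,c,rad,a,b,1))
    except Exception as e: print(n,'none',e)
E
```

```text
[[0.989, 0.141, 0.042, 0.496], [0.148, -0.944, -0.296, 0.194], [-0.002, 0.299, -0.954, 0.277], [0.0, 0.0, 0.0, 1.0]]
[(0.73, [0.654, 0.224, 0.016], (545, 127)), (0.58, [0.507, 0.122, 0.011], (324, 230)), (0.57, [0.371, 0.051, 0.018], (151, 290)), (0.48, [0.578, -0.08, 0.01], (364, 433))]
hA ([0.6607, 0.0803], 132, 45, 12.6, 6938, 0.022)
hB ([0.7226, -0.0118], 24, 21, -81.6, 335, 0.0219)
hC ([0.5157, 0.0373], 58, 48, -78.8, 2560, 0.0224)
p1 ([0.5073, 0.1183], 57, 37, 6.8, 3012, 0.0163)
p2 ([0.6556, 0.2245], 56, 37, 59.7, 4152, 0.0161)
turq ([0.367, 0.0487], 58, 36, 73.4, 2652, 0.0163)
```

View pics/w1.png

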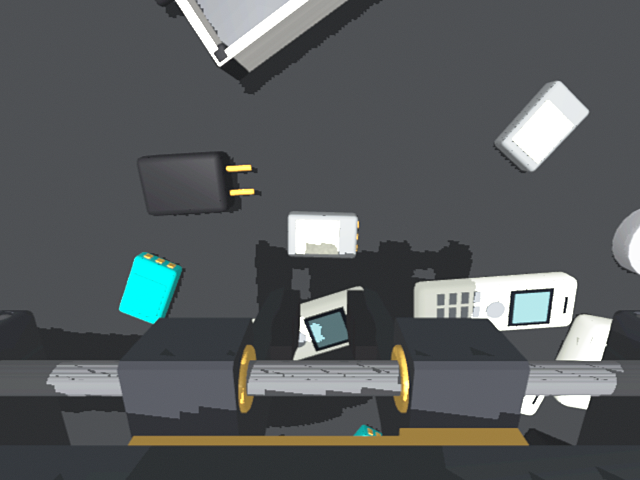

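```bash
python3 - <<'E'
from chk import *
st=r.get_state();w=cam('wrist');P=cloud(w)
T=np.eye(4);T[:3,:3]=R.from_quat(st['eef_rot']).as_matrix();T[:3,3]=st['tool_pos']
print(np.array(w['mount']).round(3).tolist(),st['opening'])
Q=(P-T[:3,3])@T[:3,:3]
for v in (270,285,300,315,330,350,375,400):
    print(v,[(u,(Q[v,u]*1000).round().tolist()) for u in (240,270,290,320,345,370,390,420)])
m=(w['depth']>0)&(Q[...,2]<.06)
print('finger-ish extents',np.percentile(Q[m]*1000,[1,99],axis=0).round())
E
```

```text
[[-0.001, -0.954, -0.299, 0.078], [1.0, -0.001, -0.001, -0.001], [0.001, -0.299, 0.954, -0.151], [0.0, 0.0, 0.0, 1.0]] 0.2516887227641086
270 [(240, [-33.0, -74.0, 126.0]), (270, [-33.0, -47.0, 124.0]), (290, [-33.0, -30.0, 126.0]), (320, [-33.0, -4.0, 126.0]), (345, [-33.0, 18.0, 126.0]), (370, [-33.0, 40.0, 125.0]), (390, [-33.0, 58.0, 126.0]), (420, [-33.0, 84.0, 126.0])]
285 [(240, [-47.0, -74.0, 125.0]), (270, [-47.0, -48.0, 126.0]), (290, [-47.0, -30.0, 125.0]), (320, [-47.0, -4.0, 125.0]), (345, [-47.0, 19.0, 125.0]), (370, [-48.0, 41.0, 126.0]), (390, [-47.0, 58.0, 126.0]), (420, [-43.0, 82.0, 116.0])]
300 [(240, [-62.0, -76.0, 126.0]), (270, [11.0, -24.0, -19.0]), (290, [9.0, -15.0, -15.0]), (320, [-58.0, -4.0, 117.0]), (345, [-52.0, 17.0, 106.0]), (370, [10.0, 20.0, -18.0]), (390, [-62.0, 59.0, 126.0]), (420, [-53.0, 81.0, 108.0])]
315 [(240, [-78.0, -77.0, 126.0]), (270, [11.0, -22.0, -32.0]), (290, [9.0, -14.0, -29.0]), (320, [-65.0, -3.0, 103.0]), (345, [-64.0, 17.0, 102.0]), (370, [9.0, 18.0, -28.0]), (390, [10.0, 26.0, -31.0]), (420, [-68.0, 82.0, 109.0])]
330 [(240, [
[... 283 characters left out ...]
(290, [7.0, -12.0, -49.0]), (320, [-99.0, -4.0, 103.0]), (345, [-115.0, 20.0, 126.0]), (370, [7.0, 16.0, -49.0]), (390, [11.0, 21.0, -55.0]), (420, [34.0, 20.0, -88.0])]
375 [(240, [28.0, -19.0, -88.0]), (270, [25.0, -13.0, -85.0]), (290, [26.0, -8.0, -86.0]), (320, [25.0, -1.0, -85.0]), (345, [26.0, 4.0, -86.0]), (370, [26.0, 10.0, -86.0]), (390, [26.0, 15.0, -86.0]), (420, [32.0, 19.0, -93.0])]
400 [(240, [23.0, -19.0, -91.0]), (270, [-9.0, -19.0, -55.0]), (290, [-172.0, -34.0, 126.0]), (320, [-173.0, -4.0, 127.0]), (345, [-173.0, 21.0, 126.0]), (370, [-173.0, 46.0, 126.0]), (390, [8.0, 18.0, -74.0]), (420, [25.0, 20.0, -93.0])]
finger-ish extents [[  -5.  -79. -109.]
 [  35.   78.  -17.]]
```

```bash
python3 - <<'E'
from chk import *
st=r.get_state();w=cam('wrist');P=cloud(w)
T=np.eye(4);T[:3,:3]=R.from_quat(st['eef_rot']).as_matrix();T[:3,3]=st['tool_pos']
Q=(P-T[:3,3])@T[:3,:3];print(w['fx'],w['fy'],w['cy'],w['depth'][w['depth']>0].min())
for v in range(240,304,4): print(v,[(Q[v,u]*1000).round().tolist() if w['depth'][v,u]>0 else 0 for u in (275,285,295,355,365)],w['pixels'][v,285],w['pixels'][v,365])
E
python3 - <<'E'
import cv2;a=cv2.imread('pics/w1.png');cv2.imwrite('pics/c2.png',cv2.convertScaleAbs(cv2.resize(a[200:400,220:440],None,fx=3,fy=3),alpha=2.5))
E
```

```text
339.9954259233609 339.9954259233609 243.7307969846943 0.054609485
240 [[-6.0, -42.0, 125.0], [-6.0, -33.0, 126.0], [-0.0, -23.0, 108.0], [-1.0, 25.0, 108.0], [-6.0, 35.0, 126.0]] [78 80 83] [78 81 85]
244 [[-9.0, -42.0, 125.0], [-10.0, -33.0, 126.0], [-4.0, -23.0, 110.0], [-4.0, 25.0, 110.0], 0] [78 81 84] [78 79 84]
248 [[-13.0, -42.0, 126.0], [-13.0, -33.0, 126.0], [-8.0, -23.0, 110.0], [-8.0, 25.0, 111.0], [-13.0, 35.0, 125.0]] [81 83 87] [80 83 86]
252 [[-17.0, -42.0, 126.0], [-16.0, -33.0, 125.0], [-11.0, -23.0, 108.0], [-11.0, 25.0, 110.0], [-16.0, 35.0, 125.0]] [42 43 46] [44 45 48]
256 [[-20.0, -42.0, 125.0], [-20.0, -34.0, 125.0], [-15.0, -24.0, 110.0], [-14.0, 25.0, 109.0], [-20.0, 35.0, 127.0]] [43 44 46] [44 46 47]
260 [[-24.0, -43.0, 126.0], [-24.0, -34.0, 126.0], [-24.0, -25.0, 126.0], [-24.0, 27.0, 126.0], [-23.0, 35.0, 125.0]] [44 44 46] [45 46 48]
264 [[-27.0, -42.0, 125.0], [-27.0, -34.0, 125.0], [-28.0, -25.0, 126.0], [-27.0, 27.0, 125.0], [-27.0, 36.0, 125.0]] [44 45 48] [43 44 47]
268 [[-32.0, -43.0, 127.0], [-31.0, -34.0, 126.0], [-31.0, -25.0, 126.0], [-31.0, 2
[... 448 characters left out ...]
26.0]] [45 45 47] [42 44 46]
284 [[-46.0, -43.0, 125.0], [-46.0, -35.0, 126.0], [-46.0, -26.0, 126.0], [-46.0, 27.0, 125.0], [-46.0, 36.0, 125.0]] [44 46 46] [44 45 46]
288 [[-50.0, -43.0, 125.0], [-50.0, -35.0, 125.0], [-50.0, -26.0, 124.0], [-47.0, 27.0, 119.0], [11.0, 19.0, -6.0]] [43 45 47] [42 45 48]
292 [[11.0, -22.0, -11.0], [9.0, -18.0, -8.0], [9.0, -14.0, -7.0], [9.0, 14.0, -8.0], [11.0, 18.0, -12.0]] [42 44 46] [47 50 53]
296 [[10.0, -22.0, -14.0], [9.0, -18.0, -10.0], [9.0, -13.0, -11.0], [10.0, 14.0, -13.0], [10.0, 18.0, -13.0]] [42 43 46] [45 47 49]
300 [[10.0, -22.0, -18.0], [9.0, -17.0, -16.0], [9.0, -13.0, -16.0], [9.0, 13.0, -16.0], [10.0, 18.0, -17.0]] [40 42 44] [45 47 51]
```

View pics/c2.png

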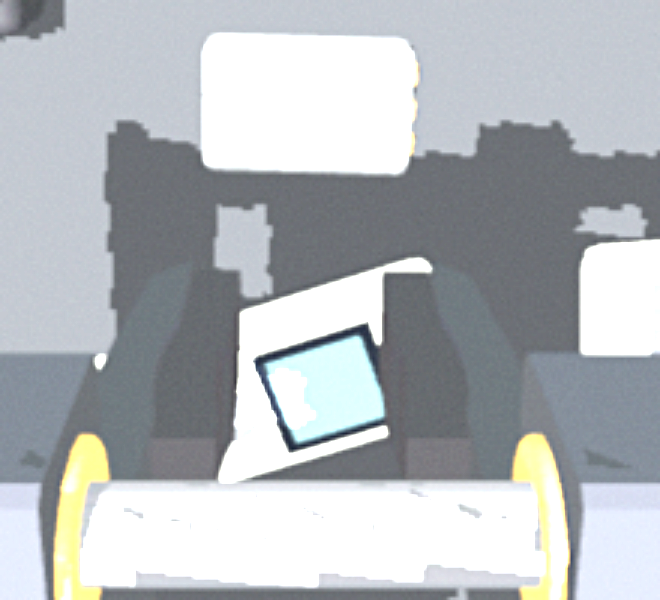

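Call:
step_arm --motion '[{"dp": [0, 0, 0], "twist": [0, 0, 0], "hand": 0.5}, {"dp": [0, 0, 0], "twist": [0, 0, 0], "hand": 0.5}, {"dp": [0, 0, 0], "twist": [0, 0, 0], "hand": 0.5}]'

```text
clock: 4.68
tool_pos: [0.5083, 0.1169, 0.1268]
eef_rot: [0.652, 0.758, -0.0, -0.0]
contact_force: [0.3, -1.4, 0.0]
opening: 0.564
finger_force: 0.0
```

```bash
python3 - <<'E'
from chk import *
st=r.get_state();print(r.tip_reach,st['tool_pos'],st['opening'],[a for a in dir(r) if a[0]!='_'])
w=cam('wrist');P=cloud(w)
T=np.eye(4);T[:3,:3]=R.from_quat(st['eef_rot']).as_matrix();T[:3,3]=st['tool_pos']
Q=(P-T[:3,3])@T[:3,:3]
m=(w['depth']>0)&(Q[...,2]<.04)&(abs(Q[...,0])<.02)&(abs(Q[...,1])<.065)
q=Q[m]*1000;print('near pts max z',np.sort(q[:,2])[-300::50].round(),q[np.argsort(q[:,2])[-5:]].round())
b=(Q[...,2]>.06);print('bench z',np.percentile(Q[b][:,2]*1000,[50,90]).round(1))
E
```

```text
0.022 [0.50833329 0.11690086 0.12681438] 0.5636543879528348 ['Unreachable', 'finish_job', 'get_state', 'search_frame', 'snapshot', 'tip_reach']
near pts max z [-9. -8. -8. -7. -7. -6.] [[  9.  32.  -4.]
 [ 10.  32.  -4.]
 [  2.  25.  -4.]
 [ -8. -26.  -4.]
 [  9.  32.  -4.]]
bench z [126.4 127.4]
```

Call:
step_arm --motion '[{"dp": [0, 0, 50], "twist": [0, 0, 0], "hand": 0.5}, {"dp": [0, 0, 100], "twist": [0, 0, 0], "hand": 0.5}, {"dp": [0, 0, 105], "twist": [0, 0, 0], "hand": 0.5}, {"dp": [0, 0, 109], "twist": [0, 0, 0], "hand": 0.5}, {"dp": [0, 0, 109], "twist": [0, 0, 0], "hand": 0.5}]'

```text
clock: 5.35
tool_pos: [0.5094, 0.1171, 0.0194]
eef_rot: [0.653, 0.758, 0.001, 0.001]
contact_force: [0.7, -0.3, 0.9]
opening: 0.748
finger_force: 0.0
```

```bash
python3 - <<'E'
from chk import *
st=r.get_state();print(st['tool_pos'],st['opening'],st['contact_force'])
w=cam('wrist');save(w,'w2.png');P=cloud(w)
T=np.eye(4);T[:3,:3]=R.from_quat(st['eef_rot']).as_matrix();T[:3,3]=st['tool_pos']
Q=(P-T[:3,3])@T[:3,:3]
print('bench z',np.percentile(Q[:120]*1000,[10,50,90],axis=(0,1)).round(1))
E
```

```text
[0.50941449 0.11712803 0.01939141] 0.7478593498957651 [ 0.6575544  -0.28710925  0.87300363]
bench z [[  90.6 -116.7   18.1]
 [ 110.8   -1.6   19.2]
 [ 128.8  112.6   20.2]]
```

View pics/w2.png

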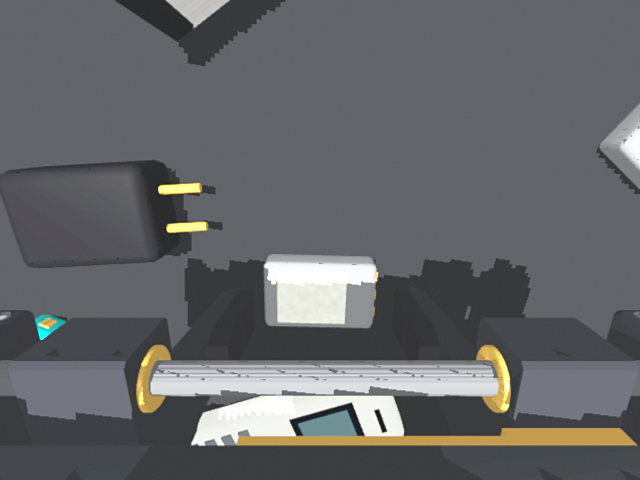

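The fingertips are actually about 4 mm behind the reported TCP, not 22 mm ahead of it. The depth image shows this, and the missed grasp agrees. I'll use that figure and grip lower.

Call:
step_arm --motion '[{"dp": [0, 0, 8], "twist": [0, 0, 0], "hand": 0.5}, {"dp": [0, 0, 15], "twist": [0, 0, 0], "hand": 0.5}, {"dp": [0, 0, 15], "twist": [0, 0, 0], "hand": 0.5}]'

```text
clock: 5.78
tool_pos: [0.508, 0.1169, 0.0024]
eef_rot: [0.652, 0.758, -0.0, -0.0]
contact_force: [0.1, 0.7, -0.6]
opening: 0.748
finger_force: 0.0
```

Call:
step_arm --motion '[{"dp": [0, 0, 0], "twist": [0, 0, 0], "hand": -0.5}, {"dp": [0, 0, 0], "twist": [0, 0, 0], "hand": -0.5}, {"dp": [0, 0, 0], "twist": [0, 0, 0], "hand": -0.5}]'

```text
clock: 6.15
tool_pos: [0.5084, 0.1169, 0.003]
eef_rot: [0.652, 0.758, 0.0, 0.0]
contact_force: [0.8, 0.9, -0.1]
opening: 0.634
finger_force: 14.9
```

```bash
python3 - <<'E'
from plan import *
import json
c=json.load(open('cmd.json'));c[2]=.003;c[:2]=[.5084,.117];c[3]=8.54;json.dump(c,open('cmd.json','w'))
x,y=cs(-.018,-.064)
plan([(.5084,.117,.11,8.54,-.5),(x,y,.11,40.9,-.5,1),(x,y,.05,40.9,-.5,1)])
E
```

```text
t 6.2 meas [0.5084, 0.1169, 0.003, 8.5406] cmd [0.5084, 0.117, 0.003, 8.54] open 55.8 F [ 0.8  0.9 -0.1]
[{"dp":[0, 0, -54],"twist":[0,0,-0],"hand":-0.5},{"dp":[0, 0, -107],"twist":[0,0,-0],"hand":-0.5},{"dp":[45, -8, -107],"twist":[0,0,-0.14],"hand":-0.5},{"dp":[89, -16, -107],"twist":[0,0,-0.28],"hand":-0.5},{"dp":[134, -25, -107],"twist":[0,0,-0.42],"hand":-0.5}]
[{"dp":[44, 11, 0],"twist":[0,0,-0.14],"hand":-0.5},{"dp":[44, 11, 0],"twist":[0,0,-0.14],"hand":-0.5},{"dp":[44, 11, 60],"twist":[0,0,-0.14],"hand":-0.5},{"dp":[44, 11, 60],"twist":[0,0,-0.14],"hand":-0.5}]
```

Call:
step_arm --motion '[{"dp": [0, 0, -54], "twist": [0, 0, 0], "hand": -0.5}, {"dp": [0, 0, -107], "twist": [0, 0, 0], "hand": -0.5}, {"dp": [45, -8, -107], "twist": [0, 0, -0.14], "hand": -0.5}, {"dp": [89, -16, -107], "twist": [0, 0, -0.28], "hand": -0.5}, {"dp": [134, -25, -107], "twist": [0, 0, -0.42], "hand": -0.5}]'

```text
clock: 6.78
tool_pos: [0.4634, 0.2469, 0.1103]
eef_rot: [0.478, 0.878, 0.0, 0.0]
contact_force: [0.1, 0.7, -0.9]
opening: 0.636
finger_force: 14.9
```

Call:
step_arm --motion '[{"dp": [44, 11, 0], "twist": [0, 0, -0.14], "hand": -0.5}, {"dp": [44, 11, 0], "twist": [0, 0, -0.14], "hand": -0.5}, {"dp": [44, 11, 60], "twist": [0, 0, -0.14], "hand": -0.5}, {"dp": [44, 11, 60], "twist": [0, 0, -0.14], "hand": -0.5}]'

```text
clock: 7.28
tool_pos: [0.4464, 0.2854, 0.0462]
eef_rot: [0.418, 0.908, -0.005, -0.002]
contact_force: [-0.9, 0.0, 0.1]
opening: 0.638
finger_force: 14.9
```

```bash
python3 - <<'E'
from chk import *
st=r.get_state();w=cam('wrist');P=cloud(w)
d=st['tool_pos'];print(d,st['opening'],st['finger_force'],st['contact_force'])
x,y=cs(-.018,-.064)
plan([(x,y,.011,40.9,-.5,1),(x,y,.011,40.9,.32,2),(x,y,.06,40.9,.32),(x,y,.13,40.9,.32)])
E
```

```text
[0.44643306 0.28539806 0.04624591] 0.6382221436592511 14.941096901893616 [-0.93834109  0.03348338  0.11806984]
t 7.3 meas [0.4482, 0.2866, 0.0488, 40.5367] cmd [0.4493, 0.2888, 0.05, 40.6256] open 55.5 F [0.5 0.3 0.2]
[{"dp":[0, 0, 39],"twist":[0,0,-0],"hand":-0.5},{"dp":[0, 0, 39],"twist":[0,0,-0],"hand":-0.5},{"dp":[0, 0, 39],"twist":[0,0,-0],"hand":0.32},{"dp":[0, 0, 39],"twist":[0,0,-0],"hand":0.32},{"dp":[0, 0, 39],"twist":[0,0,-0],"hand":0.32}]
[{"dp":[0, 0, -49],"twist":[0,0,-0],"hand":0.32},{"dp":[0, 0, -84],"twist":[0,0,-0],"hand":0.32},{"dp":[0, 0, -119],"twist":[0,0,-0],"hand":0.32}]
```

Call:
step_arm --motion '[{"dp": [0, 0, 20], "twist": [0, 0, 0], "hand": -0.5}, {"dp": [0, 0, 39], "twist": [0, 0, 0], "hand": -0.5}, {"dp": [0, 0, 39], "twist": [0, 0, 0], "hand": -0.5}]'

```text
clock: 7.7
tool_pos: [0.4494, 0.2883, 0.0113]
eef_rot: [0.418, 0.908, -0.0, 0.0]
contact_force: [0.5, 0.2, -0.2]
opening: 0.632
finger_force: 14.9
```

Call:
step_arm --motion '[{"dp": [0, 0, 0], "twist": [0, 0, 0], "hand": 0.36}, {"dp": [0, 0, 0], "twist": [0, 0, 0], "hand": 0.36}, {"dp": [0, 0, -40], "twist": [0, 0, 0], "hand": 0.36}, {"dp": [0, 0, -90], "twist": [0, 0, 0], "hand": 0.36}, {"dp": [0, 0, -119], "twist": [0, 0, 0], "hand": 0.36}]'

```text
clock: 8.32
tool_pos: [0.45, 0.2892, 0.1327]
eef_rot: [0.418, 0.909, 0.001, 0.001]
contact_force: [-0.0, 0.2, 0.6]
opening: 0.68
finger_force: 0.0
```

```bash
python3 - <<'E'
from chk import *
w=cam('wrist');P=cloud(w);print(rect(P,cs(-.018,-.064),.06,.014,.035,1), cs(-.018,-.064),rect(P,(.6574,.224),.06,.01,.03,1))
plan([(.6574,.224,.12,59.5,.5,1),(.6574,.224,.05,59.5,.5),(.6574,.224,.003,59.5,.5,1)])
E
```

```text
([0.4483, 0.2906], 56, 36, 39.1, 3037, 0.0223) [0.4492980496328922, 0.28864004332635895] ([0.6474, 0.2117], 37, 25, -29.1, 788, 0.0161)
t 8.4 meas [0.4514, 0.29, 0.1353, 40.6018] cmd [0.4493, 0.2888, 0.13, 40.6256] open 59.9 F [ 0.5 -0.6  2. ]
[{"dp":[-46, 29, 3],"twist":[0,0,-0.08],"hand":0.5},{"dp":[-92, 58, 5],"twist":[0,0,-0.16],"hand":0.5},{"dp":[-138, 87, 8],"twist":[0,0,-0.25],"hand":0.5},{"dp":[-185, 116, 10],"twist":[0,0,-0.33],"hand":0.5},{"dp":[-185, 116, 10],"twist":[0,0,-0.33],"hand":0.5}]
[{"dp":[0, 0, 35],"twist":[0,0,0],"hand":0.5},{"dp":[0, 0, 70],"twist":[0,0,0],"hand":0.5},{"dp":[0, 0, 117],"twist":[0,0,0],"hand":0.5},{"dp":[0, 0, 117],"twist":[0,0,0],"hand":0.5}]
```

Call:
step_arm --motion '[{"dp": [-46, 29, 3], "twist": [0, 0, -0.08], "hand": 0.5}, {"dp": [-92, 58, 5], "twist": [0, 0, -0.16], "hand": 0.5}, {"dp": [-138, 87, 8], "twist": [0, 0, -0.25], "hand": 0.5}, {"dp": [-185, 116, 10], "twist": [0, 0, -0.33], "hand": 0.5}, {"dp": [-185, 116, 10], "twist": [0, 0, -0.33], "hand": 0.5}]'

```text
clock: 9.0
tool_pos: [0.6622, 0.2191, 0.1194]
eef_rot: [0.266, 0.964, -0.0, 0.002]
contact_force: [0.9, 0.2, 0.3]
opening: 0.75
finger_force: 0.0
```

```bash
python3 - <<'E'
from chk import *
print(r.get_state()['tool_pos'])
w=cam('wrist');P=cloud(w);print(rect(P,(.6574,.224),.06,.01,.03,1))
E
```

```text
[0.66220015 0.21909839 0.11936997]
([0.6561, 0.2251], 57, 37, 60.2, 3224, 0.0163)
```

Call:
step_arm --motion '[{"dp": [0, 0, 35], "twist": [0, 0, 0], "hand": 0.5}, {"dp": [0, 0, 70], "twist": [0, 0, 0], "hand": 0.5}, {"dp": [0, 0, 105], "twist": [0, 0, 0], "hand": 0.5}, {"dp": [0, 0, 117], "twist": [0, 0, 0], "hand": 0.5}, {"dp": [0, 0, 117], "twist": [0, 0, 0], "hand": 0.5}]'

```text
clock: 9.68
tool_pos: [0.6567, 0.2246, 0.0028]
eef_rot: [0.262, 0.965, -0.0, -0.001]
contact_force: [0.0, -0.3, 0.7]
opening: 0.748
finger_force: 0.0
```

Call:
step_arm --motion '[{"dp": [0, 0, 0], "twist": [0, 0, 0], "hand": -0.5}, {"dp": [0, 0, 0], "twist": [0, 0, 0], "hand": -0.5}, {"dp": [0, 0, 0], "twist": [0, 0, 0], "hand": -0.5}]'

```text
clock: 10.05
tool_pos: [0.6588, 0.2244, 0.0046]
eef_rot: [0.263, 0.965, 0.001, 0.001]
contact_force: [-2.2, 0.2, 6.5]
opening: 0.634
finger_force: 15.0
```

```bash
python3 - <<'E'
from plan import *
x,y=cs(-.018,.0)
plan([(.6574,.224,.12,59.5,-.5),(x,y,.12,40.9,-.5,1),(x,y,.05,40.9,-.5,1),(x,y,.011,40.9,-.5,1)])
E
```

```text
t 10.1 meas [0.6588, 0.2244, 0.0046, 59.5211] cmd [0.6578, 0.2239, 0.003, 59.5332] open 55.8 F [-2.2  0.2  6.5]
[{"dp":[0, 0, -58],"twist":[0,0,0],"hand":-0.5},{"dp":[0, 0, -117],"twist":[0,0,0],"hand":-0.5},{"dp":[55, -6, -117],"twist":[0,0,0.07],"hand":-0.5},{"dp":[110, -12, -117],"twist":[0,0,0.13],"hand":-0.5},{"dp":[164, -18, -117],"twist":[0,0,0.2],"hand":-0.5}]
[{"dp":[52, -16, 0],"twist":[0,0,0.06],"hand":-0.5},{"dp":[105, -33, 0],"twist":[0,0,0.13],"hand":-0.5},{"dp":[105, -33, 0],"twist":[0,0,0.13],"hand":-0.5},{"dp":[105, -33, 35],"twist":[0,0,0.13],"hand":-0.5},{"dp":[105, -33, 70],"twist":[0,0,0.13],"hand":-0.5}]
[{"dp":[0, 0, 0],"twist":[0,0,-0],"hand":-0.5},{"dp":[0, 0, 39],"twist":[0,0,-0],"hand":-0.5},{"dp":[0, 0, 39],"twist":[0,0,-0],"hand":-0.5}]
```

```bash
python3 - <<'E'
from plan import *
import json
json.dump([.6578,.2239,.003,59.53],open('cmd.json','w'))
x,y=cs(-.018,.0)
plan([(.6574,.224,.12,59.5,-.5),(.46,.22,.12,40.9,-.5),(x,y,.10,40.9,-.5,1),(x,y,.05,40.9,-.5,1),(x,y,.011,40.9,-.5,1)])
E
```

```text
t 10.1 meas [0.6588, 0.2244, 0.0046, 59.5211] cmd [0.6578, 0.2239, 0.003, 59.53] open 55.8 F [-2.2  0.2  6.5]
[{"dp":[0, 0, -58],"twist":[0,0,0],"hand":-0.5},{"dp":[0, 0, -117],"twist":[0,0,0],"hand":-0.5},{"dp":[42, -26, -117],"twist":[0,0,0.08],"hand":-0.5},{"dp":[84, -52, -117],"twist":[0,0,0.16],"hand":-0.5},{"dp":[126, -78, -117],"twist":[0,0,0.24],"hand":-0.5}]
[{"dp":[35, -35, 0],"twist":[0,0,0.09],"hand":-0.5},{"dp":[75, -19, 7],"twist":[0,0,0.09],"hand":-0.5},{"dp":[115, -4, 13],"twist":[0,0,0.09],"hand":-0.5},{"dp":[154, 12, 20],"twist":[0,0,0.09],"hand":-0.5},{"dp":[154, 12, 20],"twist":[0,0,0.09],"hand":-0.5}]
[{"dp":[1, 0, 50],"twist":[0,0,-0],"hand":-0.5},{"dp":[1, 0, 50],"twist":[0,0,-0],"hand":-0.5},{"dp":[1, 0, 89],"twist":[0,0,-0],"hand":-0.5},{"dp":[1, 0, 89],"twist":[0,0,-0],"hand":-0.5}]
```

Call:
step_arm --motion '[{"dp": [0, 0, -58], "twist": [0, 0, 0], "hand": -0.5}, {"dp": [0, 0, -117], "twist": [0, 0, 0], "hand": -0.5}, {"dp": [42, -26, -117], "twist": [0, 0, 0.08], "hand": -0.5}, {"dp": [84, -52, -117], "twist": [0, 0, 0.16], "hand": -0.5}, {"dp": [126, -78, -117], "twist": [0, 0, 0.24], "hand": -0.5}]'

```text
clock: 10.68
tool_pos: [0.5083, 0.2204, 0.1206]
eef_rot: [0.378, 0.926, 0.001, 0.0]
contact_force: [-1.0, 0.4, -1.1]
opening: 0.636
finger_force: 15.0
```

Call:
step_arm --motion '[{"dp": [35, -35, 0], "twist": [0, 0, 0.09], "hand": -0.5}, {"dp": [75, -19, 7], "twist": [0, 0, 0.09], "hand": -0.5}, {"dp": [115, -4, 13], "twist": [0, 0, 0.09], "hand": -0.5}, {"dp": [154, 12, 20], "twist": [0, 0, 0.09], "hand": -0.5}, {"dp": [154, 12, 20], "twist": [0, 0, 0.09], "hand": -0.5}]'

```text
clock: 11.3
tool_pos: [0.4054, 0.341, 0.0999]
eef_rot: [0.415, 0.91, 0.001, -0.001]
contact_force: [0.6, -0.3, -1.0]
opening: 0.629
finger_force: 15.0
```

Call:
step_arm --motion '[{"dp": [1, 0, 50], "twist": [0, 0, 0], "hand": -0.5}, {"dp": [1, 0, 50], "twist": [0, 0, 0], "hand": -0.5}]'

```text
clock: 11.55
tool_pos: [0.4057, 0.3346, 0.0478]
eef_rot: [0.418, 0.908, -0.003, -0.001]
contact_force: [0.1, -0.5, -0.5]
opening: 0.633
finger_force: 15.0
```

```bash
python3 - <<'E'
from chk import *
plan([])
x,y=cs(-.018,.0);print(x,y)
E
```

```text
t 11.6 meas [0.4057, 0.3346, 0.0478, 40.5753] cmd [0.407, 0.3373, 0.011, 40.6224] open 55.7 F [ 0.1 -0.5 -0.5]
0.40739463755498245 0.3370146653530879
```

Call:
step_arm --motion '[{"dp": [0, 0, 20], "twist": [0, 0, 0], "hand": -0.5}, {"dp": [0, 0, 39], "twist": [0, 0, 0], "hand": -0.5}, {"dp": [0, 0, 39], "twist": [0, 0, 0], "hand": -0.5}]'

```text
clock: 11.92
tool_pos: [0.4074, 0.3367, 0.0109]
eef_rot: [0.418, 0.908, -0.0, 0.0]
contact_force: [0.4, 0.2, -1.2]
opening: 0.629
finger_force: 15.0
```

Call:
step_arm --motion '[{"dp": [0, 0, 0], "twist": [0, 0, 0], "hand": 0.36}, {"dp": [0, 0, 0], "twist": [0, 0, 0], "hand": 0.36}, {"dp": [0, 0, -40], "twist": [0, 0, 0], "hand": 0.36}, {"dp": [0, 0, -90], "twist": [0, 0, 0], "hand": 0.36}, {"dp": [0, 0, -139], "twist": [0, 0, 0], "hand": 0.36}]'

```text
clock: 12.55
tool_pos: [0.4068, 0.337, 0.1518]
eef_rot: [0.418, 0.909, 0.0, -0.0]
contact_force: [0.3, 0.0, -0.9]
opening: 0.681
finger_force: 0.0
```

```bash
python3 - <<'E'
from chk import *
import json
c=json.load(open('cmd.json'));c[2]=.150;json.dump(c,open('cmd.json','w'))
w=cam('wrist');P=cloud(w);print(rect(P,cs(-.018,0),.06,.012,.035,1), cs(-.018,0),rect(P,cs(-.018,-.064),.06,.014,.035,1))
recheck(ALL[:3])
plan([(.46,.2,.15,60,.36),(.5023,.026,.12,117.4,.36,1)])
E
```

```text
([0.4056, 0.3386], 57, 36, 41.8, 2701, 0.0223) [0.40739463755498245, 0.3370146653530879] ([0.4479, 0.2906], 57, 36, 39.3, 2313, 0.0222)
hA ([0.6628, 0.0781], 133, 46, 13.0, 1190, 0.0226)
hB ([0.6694, 0.0034], 133, 46, -7.0, 1194, 0.0226)
hC ([0.5024, 0.0261], 132, 46, 27.6, 1326, 0.0225)
t 12.7 meas [0.4093, 0.3393, 0.155, 40.5973] cmd [0.407, 0.3373, 0.15, 40.6224] open 60.2 F [ 1.2  0.2 -0.3]
[{"dp":[-46, -16, 0],"twist":[0,0,-0.11],"hand":0.36},{"dp":[-92, -33, 0],"twist":[0,0,-0.23],"hand":0.36},{"dp":[-139, -49, 0],"twist":[0,0,-0.34],"hand":0.36},{"dp":[-165, -63, 5],"twist":[0,0,-0.51],"hand":0.36},{"dp":[-192, -76, 10],"twist":[0,0,-0.67],"hand":0.36}]
[{"dp":[-12, -27, 5],"twist":[0,0,-0.17],"hand":0.36},{"dp":[-25, -54, 10],"twist":[0,0,-0.34],"hand":0.36},{"dp":[-37, -82, 15],"twist":[0,0,-0.5],"hand":0.36},{"dp":[-50, -109, 20],"twist":[0,0,-0.67],"hand":0.36},{"dp":[-50, -109, 20],"twist":[0,0,-0.67],"hand":0.36}]
```

Call:
step_arm --motion '[{"dp": [-46, -16, 0], "twist": [0, 0, -0.11], "hand": 0.36}, {"dp": [-92, -33, 0], "twist": [0, 0, -0.23], "hand": 0.36}, {"dp": [-139, -49, 0], "twist": [0, 0, -0.34], "hand": 0.36}, {"dp": [-165, -63, 5], "twist": [0, 0, -0.51], "hand": 0.36}, {"dp": [-192, -76, 10], "twist": [0, 0, -0.67], "hand": 0.36}]'

```text
clock: 13.28
tool_pos: [0.4742, 0.1406, 0.1396]
eef_rot: [0.093, 0.996, -0.0, -0.0]
contact_force: [-0.0, 1.0, 0.7]
opening: 0.681
finger_force: 0.0
```

Call:
step_arm --motion '[{"dp": [-12, -27, 5], "twist": [0, 0, -0.17], "hand": 0.36}, {"dp": [-25, -54, 10], "twist": [0, 0, -0.34], "hand": 0.36}, {"dp": [-37, -82, 15], "twist": [0, 0, -0.5], "hand": 0.36}, {"dp": [-50, -109, 20], "twist": [0, 0, -0.67], "hand": 0.36}, {"dp": [-50, -109, 20], "twist": [0, 0, -0.67], "hand": 0.36}]'

```text
clock: 13.9
tool_pos: [0.5022, 0.0224, 0.119]
eef_rot: [-0.234, 0.972, -0.0, -0.001]
contact_force: [0.8, 0.9, 0.8]
opening: 0.682
finger_force: 0.0
```

```bash
python3 - <<'E'
from plan import *
plan([(.5023,.026,.05,117.4,.36),(.5023,.026,.004,117.4,.36,2)])
plan([(.5023,.026,.004,117.4,-.6,3)])
x,y=dr(.088,.101)
plan([(.5023,.026,.18,117.4,-.6),(x,y,.18,58.1,-.6,1)])
E
```

```text
t 13.9 meas [0.5022, 0.0224, 0.119, 117.0658] cmd [0.5026, 0.0256, 0.12, 117.3987] open 60.0 F [0.8 0.9 0.8]
[{"dp":[0, 0, 35],"twist":[0,0,-0],"hand":0.36},{"dp":[0, 1, 70],"twist":[0,0,-0],"hand":0.36},{"dp":[0, 1, 116],"twist":[0,0,-0],"hand":0.36},{"dp":[0, 1, 116],"twist":[0,0,-0],"hand":0.36},{"dp":[0, 1, 116],"twist":[0,0,-0],"hand":0.36}]
t 13.9 meas [0.5022, 0.0224, 0.119, 117.0658] cmd [0.5022, 0.0265, 0.004, 117.3987] open 60.0 F [0.8 0.9 0.8]
[{"dp":[0, 0, 0],"twist":[0,0,-0],"hand":-0.6},{"dp":[0, 0, 0],"twist":[0,0,-0],"hand":-0.6},{"dp":[0, 0, 0],"twist":[0,0,-0],"hand":-0.6},{"dp":[0, 0, 0],"twist":[0,0,-0],"hand":-0.6}]
t 13.9 meas [0.5022, 0.0224, 0.119, 117.0658] cmd [0.5022, 0.0265, 0.004, 117.3987] open 60.0 F [0.8 0.9 0.8]
[{"dp":[0, 0, -59],"twist":[0,0,-0],"hand":-0.6},{"dp":[0, 0, -117],"twist":[0,0,-0],"hand":-0.6},{"dp":[0, 0, -176],"twist":[0,0,-0],"hand":-0.6},{"dp":[12, -36, -176],"twist":[0,0,0.17],"hand":-0.6},{"dp":[25, -71, -176],"twist":[0,0,0.34],"hand":-0.6}]
[{"dp":[-1, -38, 0],"twist":[0,0,0.18],"hand":-0.6},{"dp":[-1, -75, 0],"twist":[0,0,0.35],"hand":-0.6},{"dp":[-1, -112, 0],"twist":[0,0,0.52],"hand":-0.6},{"dp":[-1, -150, 0],"twist":[0,0,0.69],"hand":-0.6},{"dp":[-1, -150, 0],"twist":[0,0,0.69],"hand":-0.6}]
```

Call:
step_arm --motion '[{"dp": [0, 0, 35], "twist": [0, 0, 0], "hand": 0.36}, {"dp": [0, 1, 70], "twist": [0, 0, 0], "hand": 0.36}, {"dp": [0, 1, 105], "twist": [0, 0, 0], "hand": 0.36}, {"dp": [0, 1, 116], "twist": [0, 0, 0], "hand": 0.36}, {"dp": [0, 1, 116], "twist": [0, 0, 0], "hand": 0.36}]' --force 25

```text
clock: 14.52
tool_pos: [0.5018, 0.0274, 0.0039]
eef_rot: [-0.237, 0.971, 0.0, -0.0]
contact_force: [-0.2, 0.8, 0.4]
opening: 0.68
finger_force: 0.0
```

Call:
step_arm --motion '[{"dp": [0, 0, 0], "twist": [0, 0, 0], "hand": -0.6}, {"dp": [0, 0, 0], "twist": [0, 0, 0], "hand": -0.6}, {"dp": [0, 0, 0], "twist": [0, 0, 0], "hand": -0.6}, {"dp": [0, 0, 0], "twist": [0, 0, 0], "hand": -0.6}]'

```text
clock: 15.02
tool_pos: [0.5029, 0.0267, 0.005]
eef_rot: [-0.237, 0.972, 0.0, 0.001]
contact_force: [-0.3, -0.7, 6.9]
opening: 0.519
finger_force: 25.0
```

Call:
step_arm --motion '[{"dp": [0, 0, -59], "twist": [0, 0, 0], "hand": -0.6}, {"dp": [0, 0, -117], "twist": [0, 0, 0], "hand": -0.6}, {"dp": [0, 0, -176], "twist": [0, 0, 0], "hand": -0.6}, {"dp": [12, -36, -176], "twist": [0, 0, 0.17], "hand": -0.6}, {"dp": [25, -71, -176], "twist": [0, 0, 0.34], "hand": -0.6}]'

```text
clock: 15.65
tool_pos: [0.513, -0.0494, 0.1812]
eef_rot: [-0.066, 0.998, -0.0, 0.001]
contact_force: [0.3, -0.6, -0.3]
opening: 0.52
finger_force: 25.0
```

Call:
step_arm --motion '[{"dp": [-1, -38, 0], "twist": [0, 0, 0.18], "hand": -0.6}, {"dp": [-1, -75, 0], "twist": [0, 0, 0.35], "hand": -0.6}, {"dp": [-1, -112, 0], "twist": [0, 0, 0.52], "hand": -0.6}, {"dp": [-1, -150, 0], "twist": [0, 0, 0.69], "hand": -0.6}, {"dp": [-1, -150, 0], "twist": [0, 0, 0.69], "hand": -0.6}]'

```text
clock: 16.27
tool_pos: [0.5335, -0.201, 0.1798]
eef_rot: [0.276, 0.961, -0.001, 0.0]
contact_force: [0.1, 0.7, 0.3]
opening: 0.52
finger_force: 25.0
```

```bash
python3 - <<'E'
from chk import *
x,y=dr(.088,.101)
st=r.get_state();w=cam('wrist');save(w,'w3.png');P=cloud(w)
try: print('held',rect(P,(x,y),.09,.17,.215,1),st['tool_pos'])
except Exception as e: print(e)
plan([(x,y,.13,58.1,-.6),(x,y,.094,58.1,-.6,2)])
E
```

```text
held ([0.5144, -0.1892], 92, 77, -32.0, 23921, 0.1971) [ 0.53347846 -0.2010062   0.17982987]
t 16.3 meas [0.5336, -0.1982, 0.1799, 58.2379] cmd [0.5343, -0.1965, 0.18, 58.3841] open 45.4 F [ 0.6  0.3 -1.6]
[{"dp":[0, 0, 50],"twist":[0,0,0],"hand":-0.6},{"dp":[0, 0, 86],"twist":[0,0,0],"hand":-0.6},{"dp":[0, 0, 86],"twist":[0,0,0],"hand":-0.6},{"dp":[0, 0, 86],"twist":[0,0,0],"hand":-0.6}]
```

View pics/w3.png

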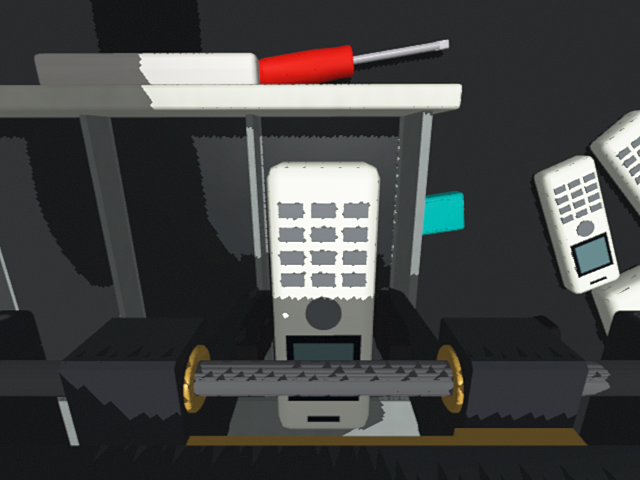

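The handset at (325,290) is held square over the left compartment and inside its walls. Lowering it now.

Call:
step_arm --motion '[{"dp": [0, 0, 40], "twist": [0, 0, 0], "hand": -0.6}, {"dp": [0, 0, 70], "twist": [0, 0, 0], "hand": -0.6}, {"dp": [0, 0, 86], "twist": [0, 0, 0], "hand": -0.6}, {"dp": [0, 0, 86], "twist": [0, 0, 0], "hand": -0.6}]'

```text
clock: 16.82
tool_pos: [0.5342, -0.1954, 0.0936]
eef_rot: [0.272, 0.962, 0.0, -0.0]
contact_force: [0.2, 0.8, 0.3]
opening: 0.52
finger_force: 25.0
```

Call:
step_arm --motion '[{"dp": [0, 0, 0], "twist": [0, 0, 0], "hand": 0.2}, {"dp": [0, 0, 0], "twist": [0, 0, 0], "hand": 0.2}, {"dp": [0, 0, -40], "twist": [0, 0, 0], "hand": 0.2}, {"dp": [0, 0, -90], "twist": [0, 0, 0], "hand": 0.2}, {"dp": [0, 0, -106], "twist": [0, 0, 0], "hand": 0.2}]'

```text
clock: 17.45
tool_pos: [0.536, -0.1968, 0.2032]
eef_rot: [0.272, 0.962, 0.0, 0.003]
contact_force: [0.2, 0.6, 0.1]
opening: 0.599
finger_force: 0.0
```

```bash
python3 - <<'E'
from chk import *
import json
c=json.load(open('cmd.json'));c[2]=.200;json.dump(c,open('cmd.json','w'))
w=cam('wrist');P=cloud(w);print(rect(P,dr(.06,.101),.08,.098,.12,1))
recheck(ALL[:2]+[('in drawer',dr(.088,.101),.09,.098,.12)])
plan([(.6694,.0034,.2,83,.3,1),(.6694,.0034,.08,83,.3,1)])
E
```

```text
([0.5277, -0.1915], 121, 46, -31.6, 9426, 0.1103)
hA ([0.6624, 0.0779], 132, 46, 13.0, 1194, 0.0225)
hB ([0.6695, 0.0034], 133, 46, -7.0, 1194, 0.0224)
in drawer ([0.5205, -0.1869], 101, 47, -31.7, 1203, 0.1104)
t 17.6 meas [0.5354, -0.1969, 0.2018, 58.3663] cmd [0.5343, -0.1965, 0.2, 58.3841] open 52.8 F [ 0.2 -0.1 -1.7]
[{"dp":[-2, 48, 0],"twist":[0,0,-0.09],"hand":0.3},{"dp":[-4, 96, 0],"twist":[0,0,-0.17],"hand":0.3},{"dp":[-6, 145, 0],"twist":[0,0,-0.26],"hand":0.3},{"dp":[-8, 193, 0],"twist":[0,0,-0.34],"hand":0.3},{"dp":[-10, 241, 0],"twist":[0,0,-0.43],"hand":0.3}]
[{"dp":[0, 0, 0],"twist":[0,0,0],"hand":0.3},{"dp":[0, 0, 40],"twist":[0,0,0],"hand":0.3},{"dp":[0, 0, 80],"twist":[0,0,0],"hand":0.3},{"dp":[0, 0, 120],"twist":[0,0,0],"hand":0.3},{"dp":[0, 0, 120],"twist":[0,0,0],"hand":0.3}]
```

Call:
step_arm --motion '[{"dp": [-2, 48, 0], "twist": [0, 0, -0.09], "hand": 0.3}, {"dp": [-4, 96, 0], "twist": [0, 0, -0.17], "hand": 0.3}, {"dp": [-6, 145, 0], "twist": [0, 0, -0.26], "hand": 0.3}, {"dp": [-8, 193, 0], "twist": [0, 0, -0.34], "hand": 0.3}, {"dp": [-10, 241, 0], "twist": [0, 0, -0.43], "hand": 0.3}]'

```text
clock: 18.18
tool_pos: [0.6688, 0.0045, 0.1977]
eef_rot: [0.059, 0.998, -0.0, -0.002]
contact_force: [0.1, -0.5, -0.7]
opening: 0.645
finger_force: 0.0
```

Call:
step_arm --motion '[{"dp": [0, 0, 0], "twist": [0, 0, 0], "hand": 0.3}, {"dp": [0, 0, 40], "twist": [0, 0, 0], "hand": 0.3}, {"dp": [0, 0, 80], "twist": [0, 0, 0], "hand": 0.3}, {"dp": [0, 0, 120], "twist": [0, 0, 0], "hand": 0.3}, {"dp": [0, 0, 120], "twist": [0, 0, 0], "hand": 0.3}]'

```text
clock: 18.8
tool_pos: [0.6652, 0.0016, 0.0756]
eef_rot: [0.061, 0.998, -0.001, -0.005]
contact_force: [0.0, -0.6, -0.1]
opening: 0.653
finger_force: 0.0
```

```bash
python3 - <<'E'
from chk import *
w=cam('wrist');P=cloud(w)
for n,c,rad,a,b in ALL[:2]: print(rect(P,c,rad,a,b,1))
plan([(.6694,.0034,.004,83,.3,1)])
plan([(.6694,.0034,.004,83,-.6,3)])
x,y=dr(.088,0)
plan([(.6694,.0034,.2,83,-.6),(x,y,.2,58.1,-.6,1),(x,y,.15,58.1,-.6),(x,y,.094,58.1,-.6,2)])
E
```

```text
([0.6606, 0.0792], 131, 46, 13.1, 13649, 0.0223)
([0.6667, 0.0044], 130, 46, -6.9, 13165, 0.0222)
t 18.9 meas [0.6673, 0.0023, 0.0781, 82.9855] cmd [0.6692, 0.0035, 0.08, 83.0213] open 57.4 F [-0.2  0.   0.9]
[{"dp":[0, 0, 38],"twist":[0,0,0],"hand":0.3},{"dp":[0, 0, 76],"twist":[0,0,0],"hand":0.3},{"dp":[0, 0, 76],"twist":[0,0,0],"hand":0.3}]
t 18.9 meas [0.6673, 0.0023, 0.0781, 82.9855] cmd [0.6692, 0.0035, 0.004, 83.0213] open 57.4 F [-0.2  0.   0.9]
[{"dp":[0, 0, 0],"twist":[0,0,0],"hand":-0.6},{"dp":[0, 0, 0],"twist":[0,0,0],"hand":-0.6},{"dp":[0, 0, 0],"twist":[0,0,0],"hand":-0.6},{"dp":[0, 0, 0],"twist":[0,0,0],"hand":-0.6}]
t 18.9 meas [0.6673, 0.0023, 0.0781, 82.9855] cmd [0.6692, 0.0035, 0.004, 83.0213] open 57.4 F [-0.2  0.   0.9]
[{"dp":[0, 0, -49],"twist":[0,0,0],"hand":-0.6},{"dp":[0, 0, -98],"twist":[0,0,0],"hand":-0.6},{"dp":[0, 0, -147],"twist":[0,0,0],"hand":-0.6},{"dp":[0, 0, -196],"twist":[0,0,0],"hand":-0.6},{"dp":[25, -51, -196],"twist":[0,0,0.07],"hand":-0.6}]
[{"dp":[22, -53, 0],"twist":[0,0,0.08],"hand":-0.6},{"dp":[43, -105, 0],"twist":[0,0,0.15],"hand":-0.6},{"dp":[65, -158, 0],"twist":[0,0,0.22],"hand":-0.6},{"dp":[87, -211, 0],"twist":[0,0,0.29],"hand":-0.6},{"dp":[108, -264, 0],"twist":[0,0,0.36],"hand":-0.6}]
[{"dp":[1, 0, 0],"twist":[0,0,0],"hand":-0.6},{"dp":[1, 0, 50],"twist":[0,0,0],"hand":-0.6},{"dp":[1, 0, 106],"twist":[0,0,0],"hand":-0.6},{"dp":[1, 0, 106],"twist":[0,0,0],"hand":-0.6},{"dp":[1, 0, 106],"twist":[0,0,0],"hand":-0.6}]
```

Call:
step_arm --motion '[{"dp": [0, 0, 38], "twist": [0, 0, 0], "hand": 0.3}, {"dp": [0, 0, 76], "twist": [0, 0, 0], "hand": 0.3}, {"dp": [0, 0, 76], "twist": [0, 0, 0], "hand": 0.3}]'

```text
clock: 19.23
tool_pos: [0.6678, 0.0028, 0.003]
eef_rot: [0.061, 0.998, -0.0, -0.002]
contact_force: [0.1, 0.2, 0.4]
opening: 0.652
finger_force: 0.0
```

Call:
step_arm --motion '[{"dp": [0, 0, 0], "twist": [0, 0, 0], "hand": -0.6}, {"dp": [0, 0, 0], "twist": [0, 0, 0], "hand": -0.6}, {"dp": [0, 0, 0], "twist": [0, 0, 0], "hand": -0.6}, {"dp": [0, 0, 0], "twist": [0, 0, 0], "hand": -0.6}]'

```text
clock: 19.73
tool_pos: [0.671, 0.0036, 0.0065]
eef_rot: [0.061, 0.998, 0.0, 0.002]
contact_force: [0.1, 0.9, 7.4]
opening: 0.517
finger_force: 25.0
```

Call:
step_arm --motion '[{"dp": [0, 0, -49], "twist": [0, 0, 0], "hand": -0.6}, {"dp": [0, 0, -98], "twist": [0, 0, 0], "hand": -0.6}, {"dp": [0, 0, -147], "twist": [0, 0, 0], "hand": -0.6}, {"dp": [0, 0, -196], "twist": [0, 0, 0], "hand": -0.6}, {"dp": [25, -51, -196], "twist": [0, 0, 0.07], "hand": -0.6}]'

```text
clock: 20.35
tool_pos: [0.6428, -0.0381, 0.2058]
eef_rot: [0.093, 0.996, 0.004, 0.006]
contact_force: [1.0, -1.2, -1.6]
opening: 0.519
finger_force: 25.0
```

Call:
step_arm --motion '[{"dp": [22, -53, 0], "twist": [0, 0, 0.08], "hand": -0.6}, {"dp": [43, -105, 0], "twist": [0, 0, 0.15], "hand": -0.6}, {"dp": [65, -158, 0], "twist": [0, 0, 0.22], "hand": -0.6}, {"dp": [87, -211, 0], "twist": [0, 0, 0.29], "hand": -0.6}, {"dp": [108, -264, 0], "twist": [0, 0, 0.36], "hand": -0.6}]'

```text
clock: 20.98
tool_pos: [0.4807, -0.2843, 0.2008]
eef_rot: [0.273, 0.962, -0.0, 0.001]
contact_force: [-0.2, -1.4, 0.3]
opening: 0.522
finger_force: 25.0
```

```bash
cat > held.py <<'E'
from chk import *
import sys
def held():
    st=r.get_state();w=cam('wrist');P=cloud(w);Q=(P-st['tool_pos'])@R.from_quat(st['eef_rot']).as_matrix()
    m=(w['depth']>0)&(abs(Q[...,2]+.018)<.012)&(abs(Q[...,1])<.021)&(Q[...,0]>.012)&(Q[...,0]<.1)
    n,l,s_,_=cv2.connectedComponentsWithStats(m.astype(np.uint8));k=1+s_[1:,4].argmax() if n>1 else 0
    q=Q[l==k]*1000
    if len(q) and k: print('held: x max %.0f y %.0f..%.0f z %.0f'%(np.percentile(q[:,0],99.5),*np.percentile(q[:,1],[1,99]),np.median(q[:,2])),len(q),'open',st['opening']*88,'F',st['finger_force'],st['tool_pos'])
held()
E
python3 held.py
```

```text
held: x max 69 y -21..20 z -16 13590 open 45.936330323888896 F 24.998630583286285 [ 0.4807164  -0.28427609  0.20084023]
```

Call:
step_arm --motion '[{"dp": [1, 0, 20], "twist": [0, 0, 0], "hand": -0.6}, {"dp": [1, 0, 60], "twist": [0, 0, 0], "hand": -0.6}, {"dp": [1, 0, 90], "twist": [0, 0, 0], "hand": -0.6}, {"dp": [1, 0, 106], "twist": [0, 0, 0], "hand": -0.6}, {"dp": [1, 0, 106], "twist": [0, 0, 0], "hand": -0.6}]'

```text
clock: 21.65
tool_pos: [0.4814, -0.2822, 0.094]
eef_rot: [0.272, 0.962, -0.0, 0.0]
contact_force: [-0.0, -0.4, -1.3]
opening: 0.519
finger_force: 25.0
```

Call:
step_arm --motion '[{"dp": [0, 0, 0], "twist": [0, 0, 0], "hand": 0.2}, {"dp": [0, 0, 0], "twist": [0, 0, 0], "hand": 0.2}, {"dp": [0, 0, -40], "twist": [0, 0, 0], "hand": 0.2}, {"dp": [0, 0, -90], "twist": [0, 0, 0], "hand": 0.2}, {"dp": [0, 0, -106], "twist": [0, 0, 0], "hand": 0.2}]'

```text
clock: 22.28
tool_pos: [0.4825, -0.2828, 0.2031]
eef_rot: [0.272, 0.962, -0.0, 0.003]
contact_force: [1.1, 0.4, 0.2]
opening: 0.598
finger_force: 0.0
```

```bash
python3 - <<'E'
from chk import *
import json
c=json.load(open('cmd.json'));c[2]=.200;json.dump(c,open('cmd.json','w'))
w=cam('wrist');P=cloud(w);print(rect(P,dr(.06,0),.08,.098,.12,1))
recheck(ALL[:1]+[('in drawer',dr(.088,.101),.09,.098,.12)])
plan([(.6626,.078,.2,103,.5,1)]);plan([(.6626,.078,.004,103,.5,1)]);plan([(.6626,.078,.004,103,-.6,3)])
x,y=dr(.088,-.101)
plan([(.6626,.078,.2,103,-.6),(.6,-.06,.2,75,-.6),(x,y,.2,58.1,-.6,1)]);plan([(x,y,.15,58.1,-.6),(x,y,.094,58.1,-.6,2)])
E
```

```text
([0.4739, -0.2776], 121, 46, -31.6, 9437, 0.1102)
hA ([0.6633, 0.0783], 133, 46, 13.0, 1195, 0.0225)
in drawer ([0.5341, -0.1949], 132, 47, -31.5, 1621, 0.1105)
t 22.4 meas [0.4819, -0.2827, 0.2017, 58.3668] cmd [0.4809, -0.2821, 0.2, 58.3841] open 53.2 F [-0.1 -0.2  0.1]
[{"dp":[5, 57, 0],"twist":[0,0,-0.11],"hand":0.5},{"dp":[10, 115, 0],"twist":[0,0,-0.22],"hand":0.5},{"dp":[15, 172, 0],"twist":[0,0,-0.33],"hand":0.5},{"dp":[19, 230, 0],"twist":[0,0,-0.44],"hand":0.5},{"dp":[24, 287, 0],"twist":[0,0,-0.56],"hand":0.5}]
[{"dp":[-26, 51, 0],"twist":[0,0,-0.11],"hand":0.5},{"dp":[-52, 103, 0],"twist":[0,0,-0.22],"hand":0.5},{"dp":[-52, 103, 0],"twist":[0,0,-0.22],"hand":0.5}]
t 22.4 meas [0.4819, -0.2827, 0.2017, 58.3668] cmd [0.6621, 0.0783, 0.2, 103.0748] open 53.2 F [-0.1 -0.2  0.1]
[{"dp":[0, 0, 49],"twist":[0,0,0],"hand":0.5},{"dp":[0, 0, 98],"twist":[0,0,0],"hand":0.5},{"dp":[0, 0, 147],"twist":[0,0,0],"hand":0.5},{"dp":[0, 0, 196],"twist":[0,0,0],"hand":0.5},{"dp":[0, 0, 196],"twist":[0,0,0],"hand":0.5}]
t 22.4 meas [0.4819, -0.2827, 0.2017, 58.3668] cmd [0.6621, 0.0783, 0.004
[... 652 characters left out ...]
],"twist":[0,0,0.33],"hand":-0.6},{"dp":[80, -139, 0],"twist":[0,0,0.38],"hand":-0.6},{"dp":[112, -188, 0],"twist":[0,0,0.43],"hand":-0.6},{"dp":[144, -237, 0],"twist":[0,0,0.48],"hand":-0.6}]
[{"dp":[6, -59, 0],"twist":[0,0,0.05],"hand":-0.6},{"dp":[12, -117, 0],"twist":[0,0,0.1],"hand":-0.6},{"dp":[17, -176, 0],"twist":[0,0,0.14],"hand":-0.6},{"dp":[17, -176, 0],"twist":[0,0,0.14],"hand":-0.6}]
t 22.4 meas [0.4819, -0.2827, 0.2017, 58.3668] cmd [0.4284, -0.3682, 0.2, 58.3841] open 53.2 F [-0.1 -0.2  0.1]
[{"dp":[1, 0, 50],"twist":[0,0,0],"hand":-0.6},{"dp":[1, 0, 106],"twist":[0,0,0],"hand":-0.6},{"dp":[1, 0, 106],"twist":[0,0,0],"hand":-0.6},{"dp":[1, 0, 106],"twist":[0,0,0],"hand":-0.6}]
```

Call:
step_arm --motion '[{"dp": [5, 57, 0], "twist": [0, 0, -0.11], "hand": 0.5}, {"dp": [10, 115, 0], "twist": [0, 0, -0.22], "hand": 0.5}, {"dp": [15, 172, 0], "twist": [0, 0, -0.33], "hand": 0.5}, {"dp": [19, 230, 0], "twist": [0, 0, -0.44], "hand": 0.5}, {"dp": [24, 287, 0], "twist": [0, 0, -0.56], "hand": 0.5}]'

```text
clock: 23.0
tool_pos: [0.6107, -0.0238, 0.1979]
eef_rot: [-0.006, 1.0, -0.0, -0.001]
contact_force: [0.5, -0.4, 0.5]
opening: 0.75
finger_force: 0.0
```

Call:
step_arm --motion '[{"dp": [-26, 51, 0], "twist": [0, 0, -0.11], "hand": 0.5}, {"dp": [-52, 103, 0], "twist": [0, 0, -0.22], "hand": 0.5}, {"dp": [-52, 103, 0], "twist": [0, 0, -0.22], "hand": 0.5}]'

```text
clock: 23.38
tool_pos: [0.6617, 0.0854, 0.1978]
eef_rot: [-0.118, 0.993, 0.003, -0.001]
contact_force: [-0.6, -0.9, -0.8]
opening: 0.749
finger_force: 0.0
```

Call:
step_arm --motion '[{"dp": [0, 0, 49], "twist": [0, 0, 0], "hand": 0.5}, {"dp": [0, 0, 98], "twist": [0, 0, 0], "hand": 0.5}, {"dp": [0, 0, 120], "twist": [0, 0, 0], "hand": 0.5}]'

```text
clock: 23.75
tool_pos: [0.6592, 0.0761, 0.0757]
eef_rot: [-0.114, 0.994, -0.001, -0.004]
contact_force: [0.9, -0.5, 0.6]
opening: 0.746
finger_force: 0.0
```

```bash
python3 - <<'E'
from chk import *
w=cam('wrist');P=cloud(w)
print(r.get_state()['tool_pos']);print(rect(P,(.6626,.078),.1,.01,.03,1))
E
```

```text
[0.65873002 0.07630059 0.07429482]
([0.6605, 0.0791], 131, 46, 13.0, 13170, 0.0222)
```

Call:
step_arm --motion '[{"dp": [0, 0, 40], "twist": [0, 0, 0], "hand": 0.5}, {"dp": [0, 0, 76], "twist": [0, 0, 0], "hand": 0.5}, {"dp": [0, 0, 76], "twist": [0, 0, 0], "hand": 0.5}]'

```text
clock: 24.18
tool_pos: [0.6606, 0.0773, 0.0023]
eef_rot: [-0.114, 0.994, -0.0, -0.002]
contact_force: [0.9, 0.4, 0.3]
opening: 0.749
finger_force: 0.0
```

Call:
step_arm --motion '[{"dp": [0, 0, 0], "twist": [0, 0, 0], "hand": -0.6}, {"dp": [0, 0, 0], "twist": [0, 0, 0], "hand": -0.6}, {"dp": [0, 0, 0], "twist": [0, 0, 0], "hand": -0.6}, {"dp": [0, 0, 0], "twist": [0, 0, 0], "hand": -0.6}]'

```text
clock: 24.68
tool_pos: [0.6635, 0.0786, 0.006]
eef_rot: [-0.114, 0.994, 0.0, 0.002]
contact_force: [-0.2, -0.5, 6.5]
opening: 0.519
finger_force: 25.0
```

Call:
step_arm --motion '[{"dp": [0, 0, -49], "twist": [0, 0, 0], "hand": -0.6}, {"dp": [0, 0, -98], "twist": [0, 0, 0], "hand": -0.6}, {"dp": [0, 0, -147], "twist": [0, 0, 0], "hand": -0.6}, {"dp": [0, 0, -196], "twist": [0, 0, 0], "hand": -0.6}, {"dp": [30, -40, -196], "twist": [0, 0, 0.16], "hand": -0.6}]'

```text
clock: 25.3
tool_pos: [0.6452, 0.0386, 0.2053]
eef_rot: [-0.035, 0.999, 0.003, 0.006]
contact_force: [0.2, -0.6, -2.2]
opening: 0.517
finger_force: 25.0
```

Call:
step_arm --motion '[{"dp": [24, -45, 0], "twist": [0, 0, 0.17], "hand": -0.6}, {"dp": [48, -89, 0], "twist": [0, 0, 0.33], "hand": -0.6}, {"dp": [80, -139, 0], "twist": [0, 0, 0.38], "hand": -0.6}, {"dp": [112, -188, 0], "twist": [0, 0, 0.43], "hand": -0.6}, {"dp": [144, -237, 0], "twist": [0, 0, 0.48], "hand": -0.6}]'

```text
clock: 25.92
tool_pos: [0.5133, -0.2154, 0.2004]
eef_rot: [0.205, 0.979, -0.0, 0.0]
contact_force: [0.5, -0.4, -1.8]
opening: 0.523
finger_force: 25.0
```

Call:
step_arm --motion '[{"dp": [6, -59, 0], "twist": [0, 0, 0.05], "hand": -0.6}, {"dp": [12, -117, 0], "twist": [0, 0, 0.1], "hand": -0.6}, {"dp": [17, -176, 0], "twist": [0, 0, 0.14], "hand": -0.6}, {"dp": [17, -176, 0], "twist": [0, 0, 0.14], "hand": -0.6}]'

```text
clock: 26.42
tool_pos: [0.4237, -0.3743, 0.1997]
eef_rot: [0.278, 0.961, -0.002, -0.001]
contact_force: [0.1, 0.5, -0.8]
opening: 0.519
finger_force: 25.0
```

```bash
python3 held.py
```

```text
held: x max 68 y -21..20 z -16 13333 open 45.69286456884928 F 24.999623894691467 [ 0.4236641  -0.37434868  0.19970918]
```

Call:
step_arm --motion '[{"dp": [1, 0, 0], "twist": [0, 0, 0], "hand": -0.6}, {"dp": [1, 0, 40], "twist": [0, 0, 0], "hand": -0.6}, {"dp": [1, 0, 80], "twist": [0, 0, 0], "hand": -0.6}, {"dp": [1, 0, 106], "twist": [0, 0, 0], "hand": -0.6}, {"dp": [1, 0, 106], "twist": [0, 0, 0], "hand": -0.6}]'

```text
clock: 27.1
tool_pos: [0.4286, -0.3653, 0.0929]
eef_rot: [0.27, 0.963, 0.001, -0.001]
contact_force: [0.7, 0.2, -0.9]
opening: 0.514
finger_force: 25.0
```

Call:
step_arm --motion '[{"dp": [0, 0, 0], "twist": [0, 0, 0], "hand": 0.2}, {"dp": [0, 0, 0], "twist": [0, 0, 0], "hand": 0.2}, {"dp": [0, 0, -40], "twist": [0, 0, 0], "hand": 0.2}, {"dp": [0, 0, -90], "twist": [0, 0, 0], "hand": 0.2}, {"dp": [0, 0, -126], "twist": [0, 0, 0], "hand": -1}]'

```text
clock: 27.72
tool_pos: [0.4282, -0.3679, 0.2226]
eef_rot: [0.272, 0.962, -0.0, 0.001]
contact_force: [0.2, 0.9, -0.0]
opening: 0.51
finger_force: 0.0
```

```bash
python3 - <<'E'
from chk import *
import json
c=json.load(open('cmd.json'));c[2]=.220;json.dump(c,open('cmd.json','w'))
w=cam('wrist');P=cloud(w);print(rect(P,dr(.06,-.101),.08,.098,.12,1))
s,_=recheck([('1',dr(.088,.101),.09,.098,.12),('2',dr(.088,0),.09,.098,.12)]);save(s,'top3.png')
a=dr(-.065,-.02)
# tool y along unit x would keep fingers thin-ish; here closing axis stays along unit y
plan([(*dr(-.085,-.05),.22,58.1,-1),(*dr(-.085,0),.123,58.1,-1,2)])
E
```

```text
([0.422, -0.3615], 121, 46, -31.5, 8165, 0.1103)
1 ([0.5345, -0.1953], 132, 47, -31.5, 1616, 0.1104)
2 ([0.4805, -0.2811], 133, 47, -31.1, 1718, 0.1104)
t 27.8 meas [0.4301, -0.369, 0.2245, 58.3776] cmd [0.4275, -0.3677, 0.22, 58.3841] open 36.6 F [ 0.9 -0.4 -0.4]
[{"dp":[57, 17, 0],"twist":[0,0,0],"hand":-1},{"dp":[115, 35, 0],"twist":[0,0,0],"hand":-1},{"dp":[172, 52, 0],"twist":[0,0,0],"hand":-1},{"dp":[172, 77, 49],"twist":[0,0,0],"hand":-1},{"dp":[172, 102, 97],"twist":[0,0,0],"hand":-1}]
[{"dp":[0, 0, 0],"twist":[0,0,0],"hand":-1},{"dp":[0, 0, 0],"twist":[0,0,0],"hand":-1}]
```

View pics/top3.png

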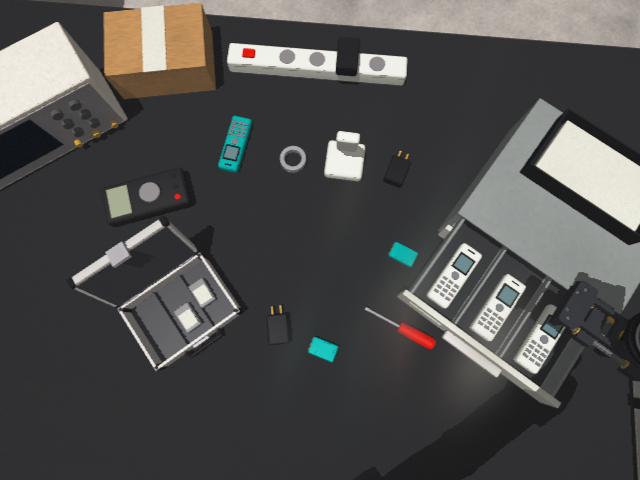

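All three handsets lie in the drawer, at (455,275), (498,307) and (540,340). Both packs are in the case, at (188,319) and (203,292). Next is pushing the drawer.

```bash
python3 - <<'E'
from plan import *
import json
json.dump([.4275,-.3677,.22,58.384],open('cmd.json','w'))
plan([(*dr(-.055,-.05),.22,58.1,-1),(*dr(-.06,0),.17,58.1,-1),(*dr(-.06,0),.109,58.1,-1,1)])
plan([(*dr(-.035,0),.109,58.1,-1),(*dr(0,0),.109,58.1,-1),(*dr(.03,0),.109,58.1,-1),(*dr(.06,0),.109,58.1,-1),(*dr(.09,0),.109,58.1,-1)])
plan([(*dr(.11,0),.109,58.1,-1),(*dr(.125,0),.109,58.1,-1),(*dr(.135,0),.109,58.1,-1),(*dr(.145,0),.109,58.1,-1,1)])
E
```

```text
t 27.8 meas [0.4301, -0.369, 0.2245, 58.3776] cmd [0.4275, -0.3677, 0.22, 58.384] open 36.6 F [ 0.9 -0.4 -0.4]
[{"dp":[47, 17, 0],"twist":[0,0,0],"hand":-1},{"dp":[95, 35, 0],"twist":[0,0,0],"hand":-1},{"dp":[142, 52, 0],"twist":[0,0,0],"hand":-1},{"dp":[145, 77, 25],"twist":[0,0,0],"hand":-1},{"dp":[147, 102, 50],"twist":[0,0,0],"hand":-1}]
[{"dp":[0, 0, 30],"twist":[0,0,0],"hand":-1},{"dp":[0, 0, 61],"twist":[0,0,0],"hand":-1},{"dp":[0, 0, 61],"twist":[0,0,0],"hand":-1}]
t 27.8 meas [0.4301, -0.369, 0.2245, 58.3776] cmd [0.3558, -0.2038, 0.109, 58.384] open 36.6 F [ 0.9 -0.4 -0.4]
[{"dp":[-25, 0, 0],"twist":[0,0,0],"hand":-1},{"dp":[-60, 0, 0],"twist":[0,0,0],"hand":-1},{"dp":[-90, -1, 0],"twist":[0,0,0],"hand":-1},{"dp":[-120, -1, 0],"twist":[0,0,0],"hand":-1},{"dp":[-150, -1, 0],"twist":[0,0,0],"hand":-1}]
t 27.8 meas [0.4301, -0.369, 0.2245, 58.3776] cmd [0.483, -0.2833, 0.109, 58.384] open 36.6 F [ 0.9 -0.4 -0.4]
[{"dp":[-20, 0, 0],"twist":[0,0,0],"hand":-1},{"dp":[-35, 0, 0],"twist":[0,0,0],"hand":-1},{"dp":[-45, 0, 0],"twist":[0,0,0],"hand":-1},{"dp":[-55, 0, 0],"twist":[0,0,0],"hand":-1},{"dp":[-55, 0, 0],"twist":[0,0,0],"hand":-1}]
```

Call:
step_arm --motion '[{"dp": [47, 17, 0], "twist": [0, 0, 0], "hand": -1}, {"dp": [95, 35, 0], "twist": [0, 0, 0], "hand": -1}, {"dp": [142, 52, 0], "twist": [0, 0, 0], "hand": -1}, {"dp": [145, 77, 25], "twist": [0, 0, 0], "hand": -1}, {"dp": [147, 102, 50], "twist": [0, 0, 0], "hand": -1}]'

```text
clock: 28.45
tool_pos: [0.3556, -0.2032, 0.1696]
eef_rot: [0.273, 0.962, 0.0, 0.0]
contact_force: [-0.0, -0.5, -0.8]
opening: 0.007
finger_force: 0.0
```

Call:
step_arm --motion '[{"dp": [0, 0, 30], "twist": [0, 0, 0], "hand": -1}, {"dp": [0, 0, 61], "twist": [0, 0, 0], "hand": -1}, {"dp": [0, 0, 61], "twist": [0, 0, 0], "hand": -1}]'

```text
clock: 28.82
tool_pos: [0.3546, -0.203, 0.1076]
eef_rot: [0.272, 0.962, 0.0, -0.002]
contact_force: [-0.3, -0.9, 0.8]
opening: 0.005
finger_force: 0.0
```

Call:
step_arm --motion '[{"dp": [-12, 0, 0], "twist": [0, 0, 0], "hand": -1}, {"dp": [-25, 0, 0], "twist": [0, 0, 0], "hand": -1}, {"dp": [-35, 0, 0], "twist": [0, 0, 0], "hand": -1}, {"dp": [-45, 0, 0], "twist": [0, 0, 0], "hand": -1}, {"dp": [-60, 0, 0], "twist": [0, 0, 0], "hand": -1}]'

```text
clock: 29.45
tool_pos: [0.4067, -0.2356, 0.1094]
eef_rot: [0.273, 0.962, -0.0, -0.0]
contact_force: [-1.6, 1.5, 1.6]
opening: 0.004
finger_force: 0.9
```

Call:
step_arm --motion '[{"dp": [-15, 0, 0], "twist": [0, 0, 0], "hand": -1}, {"dp": [-30, 0, 0], "twist": [0, 0, 0], "hand": -1}, {"dp": [-45, 0, 0], "twist": [0, 0, 0], "hand": -1}, {"dp": [-60, -1, 0], "twist": [0, 0, 0], "hand": -1}, {"dp": [-75, -1, 0], "twist": [0, 0, 0], "hand": -1}]'

```text
clock: 30.08
tool_pos: [0.4707, -0.2757, 0.1093]
eef_rot: [0.273, 0.962, 0.0, -0.0]
contact_force: [-1.3, 1.0, -0.1]
opening: 0.007
finger_force: 0.9
```

```bash
cat > dstat.py <<'E'
from chk import *
st=r.get_state();s,P=recheck([])
d=P[...,:2]-D0;X=d@[np.cos(u),np.sin(u)];Y=d@[-np.sin(u),np.cos(u)]
m=(abs(P[...,2]-.1455)<.003)&(((Y>.1)&(Y<.16))|((Y<-.1)&(Y>-.16)))&(X<.25)&(X>-.03)
x=X[m]; print('panel x lo', np.percentile(x,[1,5,50]).round(4), 'moved from -.012/-.0125; tool',(np.array(st['tool_pos'][:2])-D0)@[np.cos(u),np.sin(u)],st['tool_pos'][2],st['contact_force'])
E
python3 dstat.py
```

```text
panel x lo [0.1048 0.1053 0.1122] moved from -.012/-.0125; tool 0.07551749514398264 0.10931146612964444 [-1.27699944  0.98322064 -0.09914417]
```

Call:
step_arm --motion '[{"dp": [-12, 0, 0], "twist": [0, 0, 0], "hand": -1}, {"dp": [-24, 0, 0], "twist": [0, 0, 0], "hand": -1}, {"dp": [-36, 0, 0], "twist": [0, 0, 0], "hand": -1}, {"dp": [-46, 0, 0], "twist": [0, 0, 0], "hand": -1}, {"dp": [-52, 0, 0], "twist": [0, 0, 0], "hand": -1}]'

```text
clock: 30.75
tool_pos: [0.5121, -0.3017, 0.1085]
eef_rot: [0.272, 0.962, 0.0, -0.003]
contact_force: [-6.3, 3.0, 5.1]
opening: 0.005
finger_force: 3.4
```

Call:
step_arm --motion '[{"dp": [-4, 0, 0], "twist": [0, 0, 0], "hand": -1}, {"dp": [-8, 0, 0], "twist": [0, 0, 0], "hand": -1}, {"dp": [-12, 0, 0], "twist": [0, 0, 0], "hand": -1}]'

```text
clock: 31.12
tool_pos: [0.5218, -0.307, 0.1086]
eef_rot: [0.272, 0.962, 0.001, -0.004]
contact_force: [-11.6, 8.2, 10.8]
opening: 0.008
finger_force: 7.2
```

```bash
python3 dstat.py
```

```text
panel x lo [0.1649 0.1655 0.1724] moved from -.012/-.0125; tool 0.135466574934864 0.10860620589931741 [-11.63874937   8.20783279  10.81235586]
```

Call:
step_arm --motion '[{"dp": [-4, 0, 0], "twist": [0, 0, 0], "hand": -1}, {"dp": [-6, 0, 0], "twist": [0, 0, 0], "hand": -1}, {"dp": [-6, 0, 0], "twist": [0, 0, 0], "hand": -1}]'

```text
clock: 31.55
tool_pos: [0.5217, -0.307, 0.1083]
eef_rot: [0.272, 0.962, 0.001, -0.01]
contact_force: [-18.4, 12.3, 18.5]
opening: 0.009
finger_force: 11.2
```

```bash
python3 dstat.py; python3 - <<'E'
from h import *
w=cam('wrist');save(w,'w4.png')
E
```

```text
panel x lo [0.1647 0.1653 0.1728] moved from -.012/-.0125; tool 0.13540217069480426 0.10833988115611876 [-18.35997377  12.27409046  18.50242301]
```

View pics/w4.png

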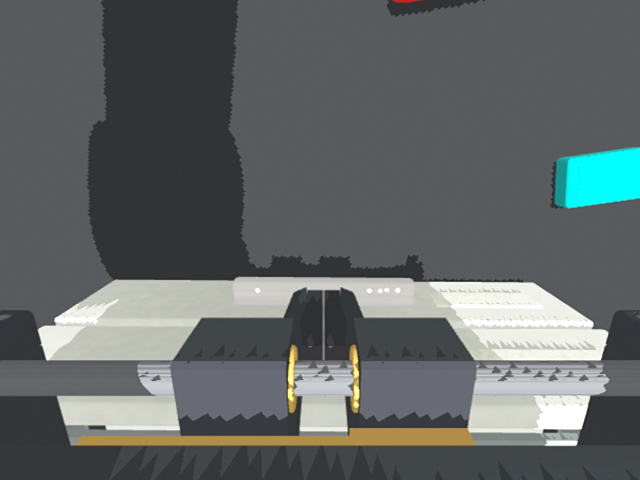

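The picture shows the drawer front closed up to the unit, with the fingers on the pull at (325,290). I'll back off and confirm it is home.

Call:
step_arm --motion '[{"dp": [10, 0, 0], "twist": [0, 0, 0], "hand": -1}, {"dp": [40, 0, 0], "twist": [0, 0, 0], "hand": -1}, {"dp": [80, 0, -30], "twist": [0, 0, 0], "hand": -1}, {"dp": [80, 0, -80], "twist": [0, 0, 0], "hand": -1}, {"dp": [80, 0, -80], "twist": [0, 0, 0], "hand": -1}]'

```text
clock: 32.28
tool_pos: [0.4652, -0.2713, 0.1925]
eef_rot: [0.272, 0.962, -0.0, 0.005]
contact_force: [1.0, -0.7, 0.0]
opening: 0.002
finger_force: 0.0
```

```bash
python3 dstat.py; python3 - <<'E'
from plan import *
w=cam('wrist');save(w,'w5.png');P=cloud(w)
s=cam('top');PT=cloud(s);save(s,'top4.png')
for n,Q,ys in(('wrist',P,(-.12,.12)),('top',PT,(.08,.16))):
    d=Q[...,:2]-D0;X=d@[np.cos(u),np.sin(u)];Y=d@[-np.sin(u),np.cos(u)]
    for x in np.arange(.15,.24,.005):
        m=(abs(X-x)<.0025)&(Y>ys[0])&(Y<ys[1])&(Q[...,2]>-.02)
        if m.sum()>5: print(n,round(x,3),np.percentile(Q[m][:,2]*1000,[10,50,90]).round(),end='; ')
    print()
E
```

```text
panel x lo [0.1644 0.1656 0.1732] moved from -.012/-.0125; tool 0.06858090155824675 0.19248769545281766 [ 1.00595745 -0.67862926  0.00221438]
wrist 0.15 [-1.  0. 58.]; wrist 0.155 [-1.  0.  1.]; wrist 0.16 [-1.  0. 35.]; wrist 0.165 [ -0.  20. 145.]; wrist 0.17 [ -0. 145. 146.]; wrist 0.175 [145. 149. 151.]; wrist 0.18 [149. 150. 151.]; wrist 0.185 [149. 150. 151.]; wrist 0.19 [149. 150. 151.]; wrist 0.195 [149. 150. 151.]; wrist 0.2 [149. 150. 151.]; wrist 0.205 [111. 111. 149.]; wrist 0.21 [109. 110. 111.]; 
top 0.15 [-1.  1.  3.]; top 0.155 [-2.  1.  2.]; top 0.16 [-1.  1.  3.]; top 0.165 [ 17.  84. 138.]; top 0.17 [  0. 145. 147.]; top 0.175 [144. 146. 151.]; top 0.18 [148. 151. 152.]; top 0.185 [148. 151. 153.]; top 0.19 [149. 151. 153.]; top 0.195 [149. 151. 152.]; top 0.2 [ 90. 150. 152.]; top 0.205 [149. 151. 152.]; top 0.21 [149. 151. 152.]; top 0.215 [149. 150. 153.]; top 0.22 [149. 151. 152.]; top 0.225 [149. 151. 153.]; top 0.23 [149. 151. 152.]; top 0.235 [149. 150. 153.];
```

```bash
python3 - <<'E'
import cv2,numpy as np
a=cv2.imread('pics/w5.png');b=cv2.imread('pics/top4.png')[60:420,380:640]
cv2.imwrite('pics/c3.png',np.hstack([cv2.resize(a,(480,360)),b]))
E
```

```text
(no output)
```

View pics/c3.png

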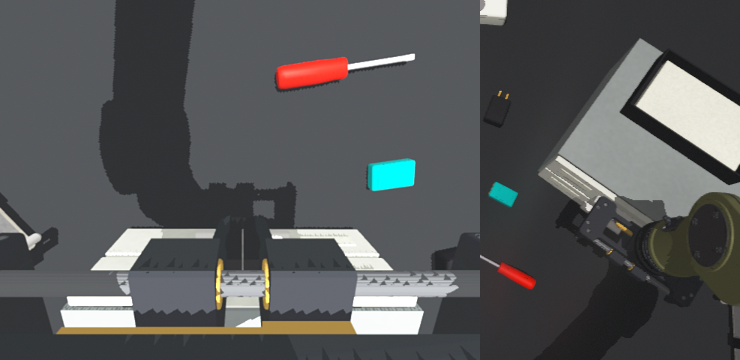

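The drawer front is flush with the unit and has no gap, and it held against more than 20 N. Now the lid.

```bash
python3 - <<'E'
from plan import *
import json
st=r.get_state();json.dump([*dr(.0685,0),.189,58.384],open('cmd.json','w'))
plan([],True)
c=[*st['tool_pos'],58.36]
plan([(.46,-.2,.29,65,-1),(*cs(.175,0),.29,130.9,-1,1),(*cs(.175,0),.165,130.9,-1,1)],True)
def tip(th,s=.138):
    return (.075-s*np.cos(th)+.018*np.sin(th)+.009, .05+s*np.sin(th)+.018*np.cos(th)-.004)
w=[(*cs(.14,0),.165,130.9,-1)]
for th in (1.6,1.45,1.3,1.15,1.0,.85,.7,.55,.4,.28,.18,.12):
    x,z=tip(th);w.append((*cs(x,0),z,130.9,-1))
plan(w)
E
```

```text
t 32.4 meas [0.4622, -0.2707, 0.1885, 58.3615] cmd [0.4622, -0.2707, 0.1885, 58.3615] open 0.5 F [-0.5  0.1  0.6]
t 32.4 meas [0.4622, -0.2707, 0.1885, 58.3615] cmd [0.4622, -0.2707, 0.1885, 58.3615] open 0.5 F [-0.5  0.1  0.6]
[{"dp":[13, 20, -34],"twist":[0,0,-0.04],"hand":-1},{"dp":[26, 39, -68],"twist":[0,0,-0.08],"hand":-1},{"dp":[39, 59, -101],"twist":[0,0,-0.12],"hand":-1},{"dp":[61, 110, -101],"twist":[0,0,-0.21],"hand":-1},{"dp":[84, 161, -101],"twist":[0,0,-0.31],"hand":-1}]
[{"dp":[5, 56, 0],"twist":[0,0,-0.09],"hand":-1},{"dp":[11, 111, 0],"twist":[0,0,-0.19],"hand":-1},{"dp":[17, 167, 0],"twist":[0,0,-0.29],"hand":-1},{"dp":[22, 222, 0],"twist":[0,0,-0.38],"hand":-1},{"dp":[28, 278, 0],"twist":[0,0,-0.48],"hand":-1}]
[{"dp":[-20, 52, 0],"twist":[0,0,-0.09],"hand":-1},{"dp":[-41, 104, 0],"twist":[0,0,-0.19],"hand":-1},{"dp":[-62, 156, 0],"twist":[0,0,-0.28],"hand":-1},{"dp":[-82, 208, 0],"twist":[0,0,-0.38],"hand":-1},{"dp":[-103, 259, 0],"twist":[0,0,-0.48],"hand":-1}]
[{"dp":[0, 1, 0],"twist":[0,0,0],"hand":-1},{"dp":[0, 1, 41],"twist":[0,0,0],"hand":-1},{"dp":[0, 1, 83],"twist":[0,0,0],"hand":-1},{"dp":[0, 1, 125],"twist":[0,0,0],"hand":-1},{"dp":[0, 1, 125],"twist":[0,0,0],"hand":-1}]
t 32.4 meas [0.4622, -0.2707, 0.1885, 58.3615] cmd [0.553, 0.4638, 0.1645, 131.1271] open 0.5 F [-0.5  0.1  0.6]
[{"dp":[35, 0, 0],"twist":[0,0,0],"hand":-1},{"dp":[69, 0, -19],"twist":[0,0,0],"hand":-1},{"dp":[90, 0, -21],"twist":[0,0,0],"hand":-1},{"dp":[111, 0, -19],"twist":[0,0,0],"hand":-1},{"dp":[131, 0, -15],"twist":[0,0,0],"hand":-1}]
[{"dp":[20, 0, 8],"twist":[0,0,0],"hand":-1},{"dp":[38, 0, 18],"twist":[0,0,0],"hand":-1},{"dp":[54, 0, 31],"twist":[0,0,0],"hand":-1},{"dp":[68, 0, 46],"twist":[0,0,0],"hand":-1},{"dp":[80, 0, 63],"twist":[0,0,0],"hand":-1}]
[{"dp":[8, 0, 15],"twist":[0,0,0],"hand":-1},{"dp":[13, 0, 28],"twist":[0,0,0],"hand":-1},{"dp":[15, 0, 36],"twist":[0,0,0],"hand":-1}]
```

Call:
step_arm --motion '[{"dp": [13, 20, -34], "twist": [0, 0, -0.04], "hand": -1}, {"dp": [26, 39, -68], "twist": [0, 0, -0.08], "hand": -1}, {"dp": [39, 59, -101], "twist": [0, 0, -0.12], "hand": -1}, {"dp": [61, 110, -101], "twist": [0, 0, -0.21], "hand": -1}, {"dp": [84, 161, -101], "twist": [0, 0, -0.31], "hand": -1}]'

```text
clock: 33.05
tool_pos: [0.475, -0.0882, 0.2892]
eef_rot: [0.12, 0.993, 0.0, -0.0]
contact_force: [0.6, -0.3, 0.9]
opening: 0.002
finger_force: 0.0
```

Call:
step_arm --motion '[{"dp": [5, 56, 0], "twist": [0, 0, -0.09], "hand": -1}, {"dp": [11, 111, 0], "twist": [0, 0, -0.19], "hand": -1}, {"dp": [17, 167, 0], "twist": [0, 0, -0.29], "hand": -1}, {"dp": [22, 222, 0], "twist": [0, 0, -0.38], "hand": -1}, {"dp": [28, 278, 0], "twist": [0, 0, -0.48], "hand": -1}]'

```text
clock: 33.67
tool_pos: [0.5143, 0.1889, 0.2884]
eef_rot: [-0.12, 0.993, -0.0, -0.001]
contact_force: [2.2, 0.4, -0.7]
opening: 0.0
finger_force: 0.0
```

Call:
step_arm --motion '[{"dp": [-20, 52, 0], "twist": [0, 0, -0.09], "hand": -1}, {"dp": [-41, 104, 0], "twist": [0, 0, -0.19], "hand": -1}, {"dp": [-62, 156, 0], "twist": [0, 0, -0.28], "hand": -1}, {"dp": [-82, 208, 0], "twist": [0, 0, -0.38], "hand": -1}, {"dp": [-103, 259, 0], "twist": [0, 0, -0.48], "hand": -1}]'

```text
clock: 34.3
tool_pos: [0.5533, 0.4651, 0.2877]
eef_rot: [-0.353, 0.936, -0.001, -0.001]
contact_force: [0.8, 0.3, -0.0]
opening: 0.007
finger_force: 0.0
```

Call:
step_arm --motion '[{"dp": [0, 1, 0], "twist": [0, 0, 0], "hand": -1}, {"dp": [0, 1, 41], "twist": [0, 0, 0], "hand": -1}, {"dp": [0, 1, 83], "twist": [0, 0, 0], "hand": -1}, {"dp": [0, 1, 125], "twist": [0, 0, 0], "hand": -1}, {"dp": [0, 1, 125], "twist": [0, 0, 0], "hand": -1}]'

```text
clock: 34.92
tool_pos: [0.5514, 0.4605, 0.1602]
eef_rot: [-0.351, 0.936, -0.003, -0.004]
contact_force: [0.7, -0.3, -0.2]
opening: 0.007
finger_force: 0.0
```

```bash
python3 - <<'E'
from plan import *
st=r.get_state();p=st['tool_pos'][:2]-np.array([.421,.3488]);print(p@[np.cos(cc),np.sin(cc)],p@[-np.sin(cc),np.cos(cc)],st['tool_pos'],st['contact_force'])
s=cam('scene');save(s,'sc2.png')
E
```

```text
0.17166387301968294 -0.0009822470059657215 [0.55139585 0.46045291 0.16017643] [ 0.7017342  -0.33868276 -0.23015801]
```

View pics/sc2.png

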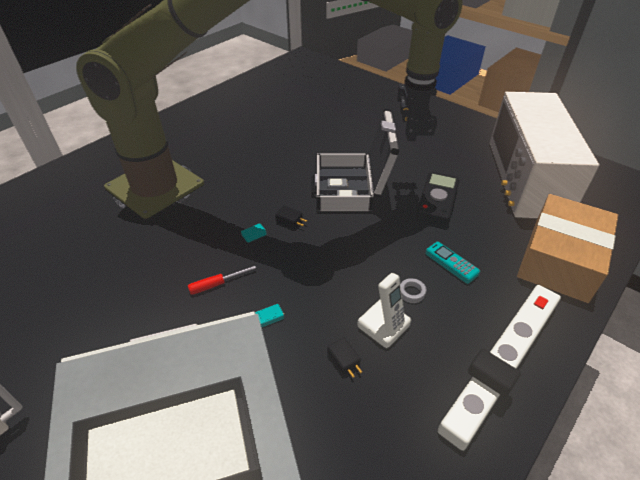

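The gripper is behind the lid at (415,110), and the drawer looks shut. Folding the lid down.

Call:
step_arm --motion '[{"dp": [35, 0, 0], "twist": [0, 0, 0], "hand": -1}, {"dp": [69, 0, -15], "twist": [0, 0, 0], "hand": -1}, {"dp": [90, 0, -19], "twist": [0, 0, 0], "hand": -1}, {"dp": [111, 0, -19], "twist": [0, 0, 0], "hand": -1}, {"dp": [131, 0, -15], "twist": [0, 0, 0], "hand": -1}]'

```text
clock: 35.6
tool_pos: [0.455, 0.3794, 0.1831]
eef_rot: [-0.351, 0.936, 0.001, 0.003]
contact_force: [1.4, 1.3, 0.6]
opening: -0.0
finger_force: 0.7
```

Call:
step_arm --motion '[{"dp": [20, 0, 8], "twist": [0, 0, 0], "hand": -1}, {"dp": [38, 0, 18], "twist": [0, 0, 0], "hand": -1}, {"dp": [54, 0, 31], "twist": [0, 0, 0], "hand": -1}, {"dp": [68, 0, 46], "twist": [0, 0, 0], "hand": -1}, {"dp": [80, 0, 63], "twist": [0, 0, 0], "hand": -1}]'

```text
clock: 36.22
tool_pos: [0.3948, 0.3268, 0.119]
eef_rot: [-0.351, 0.936, 0.001, 0.003]
contact_force: [0.2, 0.7, 1.0]
opening: 0.009
finger_force: 0.4
```

Call:
step_arm --motion '[{"dp": [8, 0, 15], "twist": [0, 0, 0], "hand": -1}, {"dp": [13, 0, 28], "twist": [0, 0, 0], "hand": -1}, {"dp": [15, 0, 36], "twist": [0, 0, 0], "hand": -1}]'

```text
clock: 36.6
tool_pos: [0.3833, 0.3167, 0.0821]
eef_rot: [-0.351, 0.936, 0.001, 0.002]
contact_force: [0.3, -0.1, 0.8]
opening: 0.006
finger_force: 0.3
```

```bash
cat > lid.py <<'E'
from plan import *
st=r.get_state();p=st['tool_pos'][:2]-np.array([.421,.3488]);print('tool case x,y',p@[np.cos(cc),np.sin(cc)],p@[-np.sin(cc),np.cos(cc)],st['tool_pos'],st['contact_force'])
for n in('top','scene'):
    P=cloud(cam(n));d=P[...,:2]-np.array([.421,.3488]);X=d@[np.cos(cc),np.sin(cc)];Y=d@[-np.sin(cc),np.cos(cc)]
    for x in(-.07,-.06,-.03,0,.03,.06):
        m=(abs(X-x)<.003)&(abs(Y)<.095)&(abs(Y)>.05)&(P[...,2]<.2)
        if m.sum()>3: print(n,x,np.percentile(P[m][:,2]*1000,[10,50,90]).round(1))
E
python3 lid.py
```

```text
tool case x,y -0.04953012025042094 0.00038338583712176836 [0.38331147 0.31666039 0.08214844] [ 0.26985243 -0.13795442  0.77281857]
top -0.07 [50.1 51.1 88.3]
top 0.03 [73.6 74.2 76.6]
top 0.06 [69.2 72.1 72.9]
scene -0.07 [ 50.3 156.8 194.1]
scene -0.06 [ 76.3 159.8 194.4]
scene -0.03 [ 81.6 160.4 193.8]
scene 0 [24.8 78.6 81. ]
scene 0.03 [26.4 74.6 76.9]
scene 0.06 [22.8 70.6 72.6]
```

Call:
step_arm --motion '[{"dp": [0, 0, 6], "twist": [0, 0, 0], "hand": -1}, {"dp": [0, 0, 12], "twist": [0, 0, 0], "hand": -1}, {"dp": [0, 0, 18], "twist": [0, 0, 0], "hand": -1}, {"dp": [0, 0, 22], "twist": [0, 0, 0], "hand": -1}, {"dp": [0, 0, 22], "twist": [0, 0, 0], "hand": -1}]'

```text
clock: 37.33
tool_pos: [0.3823, 0.3158, 0.0627]
eef_rot: [-0.352, 0.936, -0.001, 0.002]
contact_force: [-5.4, -7.4, 46.0]
opening: 0.005
finger_force: 22.8
```

```bash
python3 lid.py
```

```text
tool case x,y -0.050869346465930304 0.0003801682510992122 [0.38230132 0.31578111 0.06273547] [-5.39341582 -7.44083791 46.02507972]
top -0.07 [ 66.5 173.4 176.2]
top -0.06 [ 67.6 174.8 176.7]
top -0.03 [ 67.5 173.5 177.1]
top 0 [66.  68.3 69.5]
top 0.03 [66.5 68.4 70.3]
top 0.06 [66.2 68.5 70.5]
scene -0.07 [ 67.1 142.4 175.4]
scene -0.06 [ 43.7 142.9 175.6]
scene -0.03 [ 50.2 137.5 175.1]
scene 0 [52.1 68.6 70.5]
scene 0.03 [41.4 68.1 70.5]
scene 0.06 [62.5 68.6 70.4]
```

Lid is flat at 68 mm. I'll retreat and check everything one last time.

Call:
step_arm --motion '[{"dp": [0, 0, -20], "twist": [0, 0, 0], "hand": -1}, {"dp": [0, 0, -70], "twist": [0, 0, 0], "hand": -1}, {"dp": [0, 0, -130], "twist": [0, 0, 0], "hand": -1}, {"dp": [50, 0, -180], "twist": [0, 0, 0], "hand": -1}, {"dp": [50, 0, -180], "twist": [0, 0, 0], "hand": -1}]'

```text
clock: 38.05
tool_pos: [0.344, 0.2821, 0.2411]
eef_rot: [-0.352, 0.936, -0.0, 0.002]
contact_force: [0.2, -0.5, -0.5]
opening: 0.006
finger_force: 0.0
```

```bash
python3 lid.py; python3 dstat.py; python3 - <<'E'
from h import *
s=cam('top');save(s,'top5.png')
E
```

```text
tool case x,y -0.10185674325948961 -1.501086707252715e-05 [0.34402106 0.28209889 0.24112538] [ 0.21952164 -0.48179999 -0.51922926]
top -0.07 [66.5 68.5 70.3]
top -0.06 [66.8 69.  70.4]
top -0.03 [67.  68.7 70.5]
top 0 [66.5 68.6 70.4]
top 0.03 [66.8 69.1 70.7]
top 0.06 [66.4 68.5 70.5]
scene -0.07 [67.2 68.4 70.9]
scene -0.06 [29.1 68.1 70.1]
scene -0.03 [43.4 68.3 70.4]
scene 0 [40.3 68.3 70.6]
scene 0.03 [64.6 68.9 70.5]
scene 0.06 [35.4 68.3 70.7]
panel x lo [0.1644 0.1652 0.1734] moved from -.012/-.0125; tool -0.32615992356559576 0.239357040754394 [ 0.35459021 -0.2490267  -0.3285573 ]
```

View pics/top5.png

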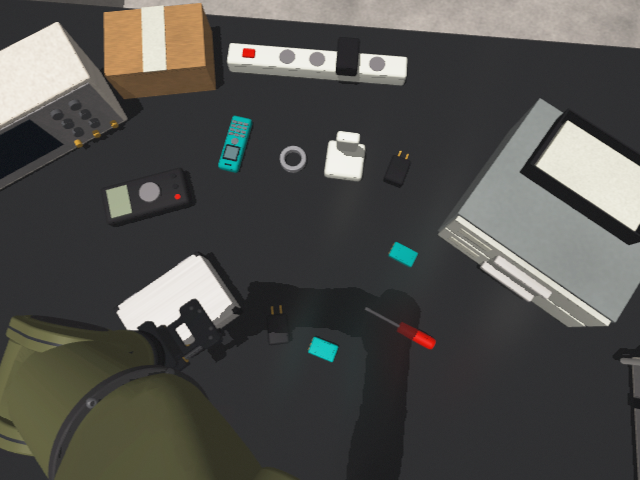

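The picture shows the drawer home at (520,270) and the case shut at (180,300). The charger, multimeter, adapters, tape, screwdriver and turquoise look-alikes haven't moved, and the arm is touching nothing.

```bash
python3 -c "
from plant import r
print(r.finish_job())"
```

```text
the job is handed in; nothing more can be done
None
```

The job is done and handed in: three handsets lie flat in the drawer, which is pushed fully home, two packs lie flat in the case with its lid snapped shut, and nothing else was moved.

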